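# Sort friction plates by feel and rack the gritted one

## Robot

A 7-joint arm with a two-finger parallel gripper is mounted at the origin on the work surface. World frame = base frame: x ahead of the robot, y to its left, z up, the work surface at z = 0. Lengths are in mm, angles in rad, forces in N, time in s.
With the tool pointing down it reaches from about 400 to 875 mm from the base axis. Payload 4.4 kg.
Tool frame: the origin (TCP) lies at the very end of the fingers, on their centre line; the grasp point (between the pads) lies 19 mm behind it; z points along the fingers, x is the direction in which the jaws open and shut, and the axes are right-handed (so a half turn about z gives the same grasp; the last joint's range is limited). The gripper opens to 85 mm and grips with 20 to 120 N. Pads are 22 mm wide; open, the fingers measure 114 mm over their backs; the gripper's body (76 mm by 85 mm) begins 54 mm behind the grasp point. The pads swing forward as they close: fully open they stand 13 mm farther back than shut.
Start: joints at [1.24, 0.628, 0.038, 1.517, -0.027, 0.996, -0.02], TCP at [170.143, -627.351, 231.313] pointing down, gripper open.
Joint ranges: [-3.06, 3.06], [-0.37, 2.12], [-1.25, 1.32], [0.18, 2.47], [-1.1, 4.24], [0.23, 1.98], [-2.94, 2.94]. Speed limits (rad/s): [2.57, 2.57, 3.14, 3.14, 3.14, 3.14, 3.14].

## Interface

Orientations are given as [roll, pitch, yaw] about the fixed x, y, z axes, in that order (R = Rz(yaw) Ry(pitch) Rx(roll)).
In Python, from cell import telemetry, get_image, get_calibration, ctrl gives the robot as it stands. The module is installed in compiled form; this text tells all that it offers.
- The arm moves only by the tool arm_command, never from a script. Its arguments are lists of equal length, an entry for each row: "rot": the turn, a rotation vector about the world's x, y, z in degrees, a list of three; "slide": the shift along the world's x, y, z in mm, a list of three; "gripper": the finger opening in mm, from 0 to 85.4. A call has 1 to 5 rows; each row shifts and turns the pose as measured when the row begins; what a row does not reach is not made up. A row lasts 1/12 s, in which the tool goes at most 41.7 mm and 7.16 degrees, less where a joint would pass 70% of its speed; a pose out of reach is approached as far as the arm can. A call with a gripper value outside its range is refused whole. The fingers move at their own pace and stop on an object; the grip force is fixed at half the most. Time passes only in rows, so rows that do not move let the fingers close. It gives the time, the measured TCP pose, the force and the opening at its end, in the units of the state.
- telemetry.read_state(): the state, without advancing time (a new reading comes with each control period).
- get_image(name): name is "scene" or "top" or "wrist"; returns (picture, depth): 480x640x3 uint8, red, green, blue; 480x640 float32, mm along the optical axis (not along the pixel's ray), 0 where there is no reading.
- get_calibration(name): a dict with "fx", "fy", "cx", "cy" (pixels), "xyz" and "attitude" of the camera in the world. Camera axes: x right, y up, looking along -z (the intrinsics and any distortion apply to the point x, -y, -z); pixel columns grow to the right and rows downward; lengths in mm; the calibration is good to about 2 mm. A picture is of the moment at which its call begins: read the wrist's pose just before it. get_calibration takes no time and is no camera call; for the wrist camera it gives the pose at the moment of the call.
- ctrl.finish_job(): hands the job in, once; it reports no verdict.
The state is a dict: "clock": time; "qpos": joint angles; "qd": joint speeds; "tau": joint torques, N m; "eef_pos": TCP position; "tool_rot": TCP orientation; "force": force on the tool from outside, world axes, zero at the start; "torque": the same for the moment, N m; "width": finger opening in mm.
Only numpy, scipy, OpenCV 4.12 (cv2) and the standard library are available. Lean on these libraries where they do the work, as an engineer would, in place of code of your own. Each camera call takes 0.05 s, during which the arm holds its last target.

## Task

Three friction plates that look the same lie on the packing bench; one has a gritted underside, two are smooth. Find the gritted one by how hard plates drag when slid a few centimetres flat across the bench, then stand the gritted one on its short edge, fully down, in either empty slot of the tipped rack, and lay the two smooth ones flat on the bench inside the taped bay. Leave the other things on the bench where they are, let go of everything and finish with all at rest.

Things in the scene. Friction and masses are not known exactly. Their poses are not given: they have to be found in the camera images.
- plate_p (a point): centre (half-way up) of one of three look-alike plates lying lining down: 90 (x) x 60 (y) x 16 (z) mm, dark steel back, grey lining, 0.32 to 0.39 kg. Its name does not tell its kind. Drag force over load (weight plus what the hand adds): gritted underside 0.6 to 1.05, smooth 0.1 to 0.3. Exactly one is gritted. Narrow sides grip normally
- plate_q (a point): centre (half-way up) of one of three look-alike plates lying lining down: 90 (x) x 60 (y) x 16 (z) mm, dark steel back, grey lining, 0.32 to 0.39 kg. Its name does not tell its kind. Drag force over load (weight plus what the hand adds): gritted underside 0.6 to 1.05, smooth 0.1 to 0.3. Exactly one is gritted. Narrow sides grip normally
- plate_r (a point): centre (half-way up) of one of three look-alike plates lying lining down: 90 (x) x 60 (y) x 16 (z) mm, dark steel back, grey lining, 0.32 to 0.39 kg. Its name does not tell its kind. Drag force over load (weight plus what the hand adds): gritted underside 0.6 to 1.05, smooth 0.1 to 0.3. Exactly one is gritted. Narrow sides grip normally
- rack: plain steel rack fixed to the bench: foot 130 x 110 x 8 mm, tipped floor 36 mm wide, lower away from the robot, four fins 5 mm thick, three slots 28 mm apart. The far, lowest slot holds a fixed plate; the two others are empty. Its highest point is 0.11 m up. Origin: centre of the foot's underside; x across the slots away from the robot, z up
- slot_front (a point): middle of the floor of the nearest (and highest), empty slot. z: up along the slot, 35 degrees from vertical, leaning to the rack's +x; y: along the slot; x: square across it to the lower fin, on which a plate comes to lean. Gap 23 mm; fins 45 mm high, only 36 mm along y, so a plate overhangs 12 mm each side. A plate stands here on its 60 mm edge, centre 45 mm up the slot. 61 mm above the bench
- slot_middle (a point): middle of the floor of the middle, empty slot. z: up along the slot, 35 degrees from vertical, leaning to the rack's +x; y: along the slot; x: square across it to the lower fin, on which a plate comes to lean. Gap 23 mm; fins 45 mm high, only 36 mm along y, so a plate overhangs 12 mm each side. A plate stands here on its 60 mm edge, centre 45 mm up the slot. 45 mm above the bench
- bay_center (a point): middle of a rectangle marked on the bench with flat yellow tape (no height), 240 mm along its x, 150 mm along its y over the tape; tape 15 mm wide. z = bench
- gauge: round black pressure gauge lying face up, 60 mm across, 28 mm high, brass stub on one side; origin at the centre of its underside. A bystander, loose
- carton_low: small white carton 70 x 45 x 35 mm; origin at the centre of its underside. A bystander, loose
- fitting: brass pipe fitting, block 50 x 34 x 28 mm with a stub at each end; origin at the centre of its underside. A bystander, loose
- tape_roll: cardboard-brown roll of packing tape lying flat, 90 mm across, 45 mm high; origin at the centre of its underside. A bystander, loose
- cutter_box: brown carton 120 x 60 x 30 mm; origin at the centre of its underside. A bystander, loose
Not all that is in view belongs to the job. Leave any blue or green look-alike of the part that bears plate_p alone.

How it is judged:
By the outcome, as a careful person would: the job done as asked, in the order asked, and still so for the second after the job is handed in, with the robot touching nothing.
It also fails if it takes over 72 s, if anything falls off the work surface, if the arm or the gripper's body presses on something with over 40 N, if the wrist force passes 120 N, or if a joint passes its speed limit or range.

## Working session

There is one attempt and no reset: what is moved stays moved. The work goes in short steps, Python scripts to look and compute and a tool call to move; the robot and the scene stay as the last step left them, time stands still between calls to the robot, and variables do not carry over. Pictures are saved under pics/ and viewed, and the job is handed in when it is done.

Besides the shell and the picture viewer there is one more tool, called after ">>>" as name(argument=value, ...) on one line, values as JSON. arm_command: Moves the arm, as the interface text tells. Its arguments: {"type":"object","properties":{"rot":{"type":"array"},"slide":{"type":"array"},"gripper":{"type":"array"}},"required":["rot","slide","gripper"]}

```bash
mkdir -p pics
cat > h.py <<'E'
import numpy as np, cv2
from scipy.spatial.transform import Rotation as R
from cell import telemetry, get_image, get_calibration, ctrl
def cloud(name):
    c=get_calibration(name); im,d=get_image(name)
    return im,d,c
def world(c,d,u=None,v=None):
    if u is None: v,u=np.mgrid[0:480,0:640]
    dd=d
    x=(u-c['cx'])/c['fx']*dd; y=(v-c['cy'])/c['fy']*dd
    P=np.stack([x,-y,-dd],-1)
    a=np.array(c['attitude'],float)
    M=R.from_euler('xyz',a).as_matrix() if a.size==3 else (a if a.size==9 else R.from_quat(a).as_matrix())
    return P@M.T+np.array(c['xyz'])
E
python3 - <<'E'
from h import *
for n in ['scene','top']:
    im,d,c=cloud(n); print(n,c)
    cv2.imwrite(f'pics/{n}0.png',im[:,:,::-1]); np.savez(f'{n}0.npz',im=im,d=d,W=world(c,d))
    W=world(c,d); print(W[240,320],W[400,320])
print(telemetry.read_state())
E
```

```text
scene {'fx': 491.32840187963075, 'fy': 491.32840187963075, 'cx': 324.3873492957799, 'cy': 241.2149622187001, 'xyz': array([1180.03957403,  226.43823908,  921.35108098]), 'attitude': array([ 0.71909484, -0.00300469,  1.92267309])}
[422.58929305 -60.38121727   0.8256498 ] [857.74546643 102.7708194  119.53274231]
top {'fx': 621.3112504186776, 'fy': 621.3112504186776, 'cx': 323.1621381691807, 'cy': 237.44933203500938, 'xyz': array([ 3.33825148e+02, -5.49196930e-01,  1.56735823e+03]), 'attitude': array([ 0.10800023, -0.00751614, -1.54249976])}
[ 4.97552331e+02  3.17116368e-01 -2.48165554e+00] [101.76953186 -11.07594892   8.30970057]
{'clock': 0.1, 'qpos': array([ 1.24018842,  0.62926294,  0.0384417 ,  1.51825623, -0.02699949,
        0.99630982, -0.0199999 ]), 'qd': array([ 9.05495422e-04,  4.35909002e-05, -2.54768543e-04, -1.73407374e-03,
       -1.56506243e-03,  2.59017522e-04, -1.01230656e-03]), 'tau': array([ 4.00772667e-03, -5.64535439e+01,  1.23083241e+00, -1.93975031e+01,
        1.12964114e-02,  5.42211128e-03,  1.48676105e-05]), 'eef_pos': array([ 170.00565438, -626.79549848,  230.47873099]), 'tool_rot': array([ 3.14157634e+00,  1.71843401e-03, -1.30598532e+00]), 'force': array([ 0.03895503, -0.48785471, -0.65656216]), 'torque': array([-0.0030353 , -0.01881514, -0.02285179]), 'width': 85.61943229015682}
```

View pics/scene0.png

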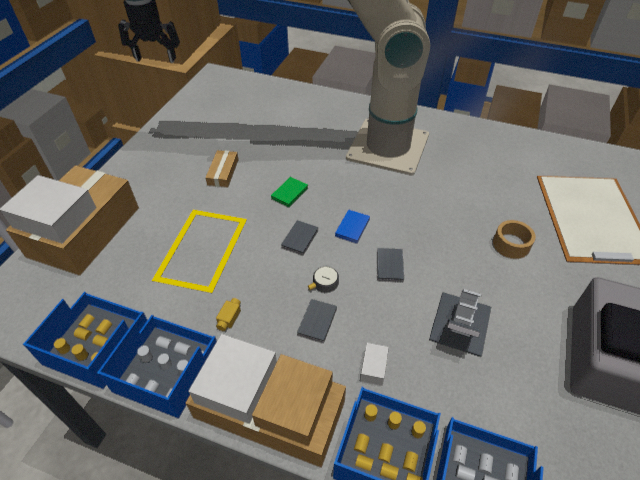

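View pics/top0.png

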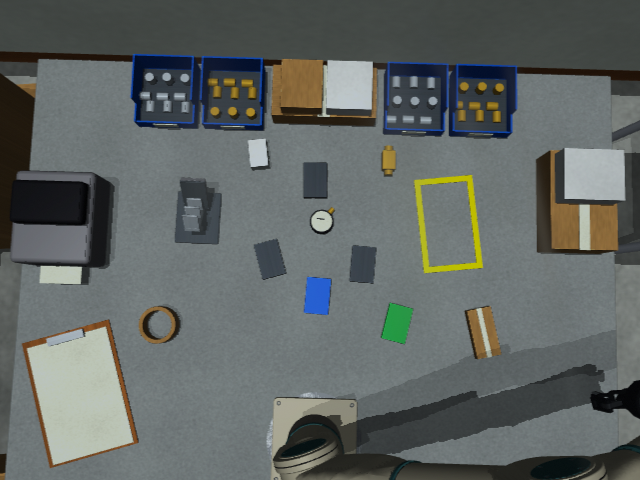

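The three dark plates are at top-view pixels (315,180), (270,259) and (363,264). The blue (318,296) and green (397,323) plates are look-alikes to leave alone. The bay is at about (449,224) and the rack at about (195,212).

Run:
```python
from h import *
for n in ['top','scene']:
    z=np.load(n+'0.npz'); im,W=z['im'].astype(int),z['W']
    Z=W[...,2]
    print(n,'bench z', np.median(Z[(np.abs(W[...,0]-500)<300)&(np.abs(W[...,1])<400)]))
    reg=(W[...,0]>250)&(W[...,0]<800)&(np.abs(W[...,1])<480)
    m=((Z>9)&reg).astype(np.uint8)
    m=cv2.morphologyEx(m,cv2.MORPH_OPEN,np.ones((3,3)))
    k,l,s,c=cv2.connectedComponentsWithStats(m)
    for i in range(1,k):
        if s[i,4]<150: continue
        p=W[l==i]; r=cv2.minAreaRect(p[:,:2].astype(np.float32))
        print(c[i].round(),'n',s[i,4],'zmed',np.median(p[:,2]).round(1),'zmax',p[:,2].max().round(1),np.round(r[0],1),np.round(r[1],1),round(r[2],1),im[l==i].mean(0).round())
    y=(im[...,0]>180)&(im[...,1]>150)&(im[...,2]<60)&reg
    y=cv2.morphologyEx(y.astype(np.uint8),cv2.MORPH_OPEN,np.ones((3,3)))
    k,l,s,c=cv2.connectedComponentsWithStats(y)
    i=1+np.argmax(s[1:,4]); p=W[l==i]; r=cv2.minAreaRect(p[:,:2].astype(np.float32)); print('bay',r,np.median(p[:,2]))
z=np.load('top0.npz')
cv2.imwrite('pics/tcrop.png',cv2.resize(z['im'][140:310,230:420,::-1],None,fx=4,fy=3.5,interpolation=cv2.INTER_CUBIC))
z=np.load('scene0.npz')
cv2.imwrite('pics/srack.png',cv2.resize(z['im'][270:370,410:510,::-1],None,fx=6,fy=6,interpolation=cv2.INTER_CUBIC))
```

```text
top bench z 1.532319923611908
[165. 122.] n 553 zmed 26.8 zmax 1567.4 [603.  201.3] [662.6 117.3] 46.9 [40. 56. 84.]
[324. 119.] n 664 zmed 44.7 zmax 79.1 [7.974e+02 1.000e-01] [257.6   5.1] 90.0 [43. 34. 21.]
[232. 124.] n 524 zmed 27.3 zmax 1567.4 [600.7 101. ] [554.8 135.1] 34.5 [43. 59. 87.]
[481. 131.] n 531 zmed 28.6 zmax 1567.4 [ 603.8 -201.7] [118.7 662.8] 43.2 [36. 53. 83.]
[414. 129.] n 509 zmed 26.3 zmax 1567.4 [ 600.3 -101.3] [134.3 553.6] 55.7 [47. 61. 88.]
[258. 154.] n 542 zmed 35.9 zmax 1567.4 [535.3 101.1] [447.7  56.9] 19.5 [169. 177. 181.]
[388. 160.] n 360 zmed 27.2 zmax 1567.4 [ 531.7 -101.2] [ 45.9 441.7] 69.0 [143. 119.  54.]
[315. 180.] n 784 zmed 16.9 zmax 1567.4 [513.4  13.6] [359.8  56. ] 1.6 [54. 62. 70.]
[194. 202.] n 1256 zmed 79.9 zmax 1567.4 [451.7 198.2] [445.4 123.3] 43.9 [74. 81. 85.]
[322. 221.] n 474 zmed 27.6 zmax 1567.4 [455.8  -4.5] [243.6  57.9] 1.6 [146. 151. 138.]
[270. 259.] n 856 zmed 16.7 zmax 1567.4 [399.3  93.1] [213.9  80.6] 34.4 [61. 69. 77.]
[363. 264.] n 829 zmed 16.5 zmax 1567.4 [398.7 -86.7] [ 88.1 196.8] 61.1 [59. 67. 75.]
[317. 
[... 1149 characters left out ...]
0.0 [555.4 311.3] [ 61.8 145.9] 88.4 [111. 112. 114.]
[147. 322.] n 1896 zmed 22.4 zmax 49.6 [ 787.5 -314.3] [ 24.8 322.1] 0.0 [ 36.  63. 102.]
[228. 314.] n 499 zmed 25.8 zmax 30.8 [ 703.7 -167.5] [76.  35.3] 0.7 [156. 129.  48.]
[317. 320.] n 1032 zmed 15.3 zmax 20.7 [648.  17.] [92.3 60.4] 1.8 [85. 88. 91.]
[374. 363.] n 863 zmed 34.0 zmax 39.6 [709.1 162.6] [72.5 45.8] 8.3 [179. 178. 175.]
[402. 407.] n 864 zmed 30.3 zmax 50.7 [787.  230.2] [149.5  24.9] 90.0 [ 21.  58. 110.]
[493. 442.] n 1558 zmed 18.3 zmax 50.1 [787.3 399.9] [ 25.4 150.1] 0.2 [ 42.  67. 101.]
bay ((547.2052612304688, -326.44818115234375), (241.31524658203125, 152.54579162597656), 6.736972332000732) 0.29017096694656175
```

```bash
cat > seg.py <<'E'
from h import *
def seg(im,d,W,zlo=9,zhi=300,mn=150,reg=None):
    im=im.astype(int);Z=W[...,2]
    if reg is None: reg=(W[...,0]>250)&(W[...,0]<800)&(np.abs(W[...,1])<480)
    m=((Z>zlo)&(Z<zhi)&(d>0)&reg).astype(np.uint8)
    m=cv2.morphologyEx(m,cv2.MORPH_OPEN,np.ones((3,3)))
    k,l,s,c=cv2.connectedComponentsWithStats(m)
    for i in range(1,k):
        if s[i,4]<mn: continue
        p=W[l==i]; r=cv2.minAreaRect(p[:,:2].astype(np.float32))
        print(c[i].round(),'n',s[i,4],'zmed',np.median(p[:,2]).round(1),'zmax',p[:,2].max().round(1),np.round(r[0],1),np.round(r[1],1),round(r[2],1),'mean',p[:,:2].mean(0).round(1),im[l==i].mean(0).round())
E
python3 - <<'E'
from seg import *
z=np.load('top0.npz'); im,d,W=z['im'],z['d'],z['W']
seg(im,d,W)
for n in ['top','scene']:
    z=np.load(n+'0.npz'); im,W,d=z['im'].astype(int),z['W'],z['d']
    y=(im[...,0]>150)&(im[...,1]>130)&(im[...,2]<70)&(d>0)&(W[...,2]<8)&(W[...,0]<800)
    k,l,s,c=cv2.connectedComponentsWithStats(y.astype(np.uint8))
    i=1+np.argmax(s[1:,4]); p=W[l==i]; print('bay',cv2.minAreaRect(p[:,:2].astype(np.float32)))
    # rack foot
    y=(W[...,2]>4)&(W[...,2]<13)&(d>0)&(np.abs(W[...,0]-555)<130)&(np.abs(W[...,1]-311)<110)&(im.sum(2)<290)
    k,l,s,c=cv2.connectedComponentsWithStats(y.astype(np.uint8))
    i=1+np.argmax(s[1:,4]); p=W[l==i]; print('foot',len(p),cv2.minAreaRect(p[:,:2].astype(np.float32)))
E
```

```text
[165. 122.] n 543 zmed 27.0 zmax 54.9 [786.3 399.9] [152.1  27.3] 90.0 mean [784.8 401.9] [40. 56. 85.]
[324. 119.] n 664 zmed 44.7 zmax 79.1 [7.974e+02 1.000e-01] [257.6   5.1] 90.0 mean [798.2  -1.9] [43. 34. 21.]
[232. 124.] n 522 zmed 27.2 zmax 57.6 [786.7 230.4] [150.9  25.7] 89.9 mean [784.3 233.2] [43. 59. 87.]
[481. 131.] n 526 zmed 28.4 zmax 55.3 [ 787.  -399.2] [ 25.5 151.9] 0.0 mean [ 784.4 -399.7] [36. 52. 83.]
[414. 129.] n 506 zmed 26.4 zmax 54.6 [ 786.3 -229.1] [150.1  26.9] 89.6 mean [ 783.7 -230.5] [46. 61. 88.]
[258. 154.] n 537 zmed 35.9 zmax 46.3 [710.2 162.6] [72.7 45.8] 8.2 mean [707.6 161.9] [170. 178. 182.]
[388. 161.] n 350 zmed 27.1 zmax 36.9 [ 703.6 -167.5] [34.  74.1] 89.5 mean [ 701.7 -167. ] [142. 118.  54.]
[315. 180.] n 778 zmed 16.9 zmax 27.8 [648.4  17.5] [89.7 56. ] 1.6 mean [648.2  17.1] [54. 62. 69.]
[194. 203.] n 1247 zmed 79.8 zmax 114.4 [567.  316.4] [ 73.9 126.2] 89.2 mean [571.6 307.9] [74. 81. 85.]
[322. 221.] n 473 zmed 27.6 zmax 37.9 [545.2  -2.1] [64.6 57.9] 1.7 mean [542.7  -3.2] [145. 151. 138.]
[270. 259.] n 855 zmed 16.7 zmax 28.4 [44
[... 329 characters left out ...]
.5 90.2] 76.7 mean [ 295.2 -196.2] [ 39. 150.  69.]
[158. 320.] n 496 zmed 42.6 zmax 54.9 [285.3 392.3] [96.9 69.4] 89.8 mean [287.  388.3] [90. 69. 41.]
[482. 326.] n 960 zmed 29.8 zmax 39.3 [ 291.2 -405.2] [95.  62.8] 12.6 mean [ 293.8 -403.7] [139. 117.  80.]
bay ((550.2763061523438, -324.43341064453125), (240.61346435546875, 151.0057373046875), 6.813562870025635)
foot 1105 ((546.8715209960938, 310.1756896972656), (134.07521057128906, 112.5783920288086), 0.09719327092170715)
bay ((546.3668212890625, -326.1976013183594), (242.80337524414062, 153.2498016357422), 6.7867302894592285)
foot 1775 ((545.044189453125, 309.5278015136719), (108.62520599365234, 132.53871154785156), 89.22720336914062)
```

View pics/tcrop.png

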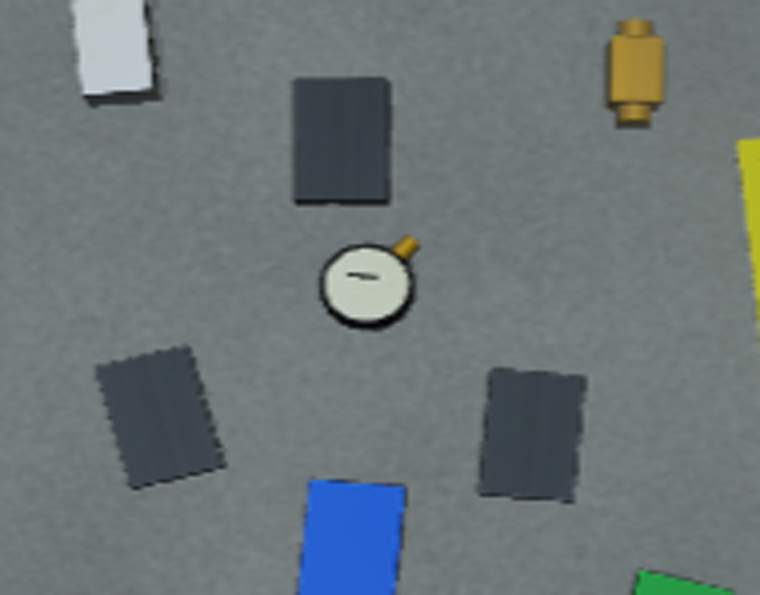

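View pics/srack.png

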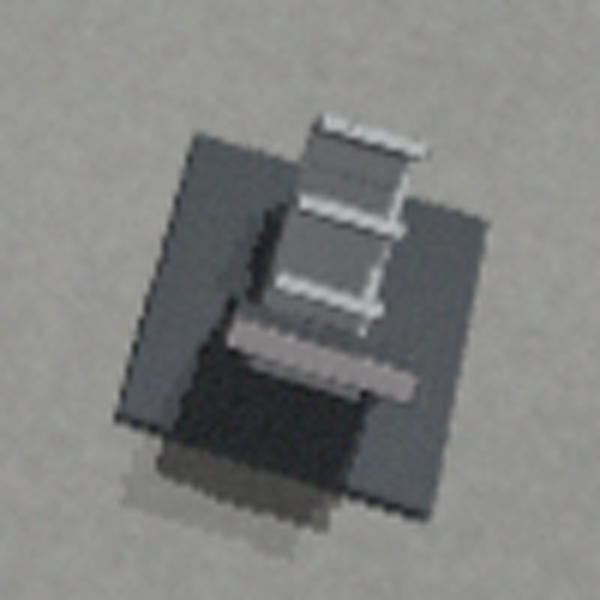

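Run:
```python
from h import *
for n in ['top','scene']:
    z=np.load(n+'0.npz'); im,W,d=z['im'],z['W'],z['d']
    m=(d>0)&(np.abs(W[...,0]-546)<75)&(np.abs(W[...,1]-310)<14)&(W[...,2]>15)
    p=W[m]; c=im[m].mean(1)
    # profile in slot frame coords: s = across, t= up
    import math
    o=np.argsort(p[:,0])
    print(n)
    H,xe,ze=np.histogram2d(p[:,0],p[:,2],bins=[np.arange(470,630,4),np.arange(12,124,4)])
    for j in range(H.shape[1]-1,-1,-1):
        print('%4d '%ze[j]+''.join(' .:+*#@'[min(6,int(v))] for v in H[:,j]))
    print('     '+''.join(('%d'%x)[1] for x in xe[:-1]))
    # bright fin tops y extents
    m=(d>0)&(np.abs(W[...,0]-546)<75)&(np.abs(W[...,1]-310)<60)&(W[...,2]>70)
    p=W[m]
    for a in range(490,640,8):
        q=p[(p[:,0]>=a)&(p[:,0]<a+8)]
        if len(q)>5: print(a,len(q),'y',np.percentile(q[:,1],[2,98]).round(1),'z',np.percentile(q[:,2],[5,50,98]).round(1))
```

```text
top
 116                                        
 112                .                    .  
 108                :@                  :#. 
 104               .@@                  +@@ 
 100              .*@:                 :#@+ 
  96             .@@@ .   .           .@@+. 
  92             +@*     .@*         .#@..  
  88             *@      :@@         +@+.   
  84           .+@.     :@@+         +@:    
  80           *@#.    +*@..     . :*@.     
  76          +#@.     #@*      @+.*@+      
  72         .+@:      @#.    .#@* :@:      
  68         +@@       ::    .+@#+@@:       
  64         @+      .:      +*@ .@+.       
  60         .:  ..  :      .@@#  +         
  56               : .     ..@+   .         
  52                ..       *              
  48                       . :              
  44                                        
  40                    . +.                
  36                     .                  
  32           ...                          
  28           . .                          
  24                                        
  20            
[... 1636 characters left out ...]
                .+@@#                  
  36                   *@@   .              
  32                    . @@:               
  28                      :@.               
  24                                        
  20                                        
  16                                        
  12                                        
     777889990011122333445556677788999001112
514 8 y [293.2 321.7] z [73.5 76.9 83.1]
522 7 y [297.5 324.6] z [84.6 91.5 94.3]
530 48 y [292.7 326.6] z [102.1 104.7 109. ]
554 49 y [293.4 325.8] z [84.9 89.1 93.5]
578 40 y [292.8 325.7] z [70.7 73.5 76.8]
610 87 y [279.3 337.3] z [ 98.8 103.4 106.4]
618 69 y [280.7 336.7] z [ 97.6 100.8 105.7]
```

>>> arm_command(rot=[[0,0,-6],[0,0,-6],[0,0,-6],[0,0,0],[0,0,0]], slide=[[18,36,0],[18,36,0],[18,36,0],[18,36,0],[18,36,0]], gripper=[72,72,72,72,72])

```text
clock: 0.52
eef_pos: [252.5, -448.2, 227.0]
tool_rot: [3.135, -0.002, -1.654]
force: [1.2, 0.8, 0.1]
width: 72.5
```

>>> arm_command(rot=[[0,0,0],[0,0,0],[0,0,0],[0,0,0],[0,0,0]], slide=[[18,36,0],[18,36,0],[18,36,0],[18,36,0],[18,36,0]], gripper=[72,72,72,72,72])

```text
clock: 0.93
eef_pos: [342.8, -260.3, 226.1]
tool_rot: [3.133, -0.0, -1.656]
force: [1.7, -0.0, -0.9]
width: 72.0
```

>>> arm_command(rot=[[0,0,1],[0,0,0],[0,0,0],[0,0,0],[0,0,0]], slide=[[20,32,-20],[20,32,-20],[20,32,-30],[20,32,-30],[15,24,-30]], gripper=[72,72,72,72,72])

```text
clock: 1.35
eef_pos: [435.7, -115.2, 110.7]
tool_rot: [-3.134, -0.003, -1.634]
force: [2.1, -1.2, 0.6]
width: 72.0
```

Run:
```python
from seg import *
print(telemetry.read_state())
im,d,c=cloud('wrist'); print(c); W=world(c,d)
cv2.imwrite('pics/w1.png',im[:,:,::-1]); print(W[240,320])
seg(im,d,W,zlo=8,zhi=40,mn=800)
```

```text
{'clock': 1.35, 'qpos': array([ 0.14733751,  0.55737089,  0.06734467,  2.17833285, -0.08626463,
        0.4000015 , -1.35025853]), 'qd': array([-0.68012492,  0.80122255, -0.05659477,  0.05060432, -0.17172881,
       -0.8748093 , -0.56151657]), 'tau': array([  2.37359717, -47.42473841,   1.13253884,  -7.61823714,
         0.20489755,   1.22860618,   0.47538338]), 'eef_pos': array([ 435.68698441, -115.21206186,  110.66211698]), 'tool_rot': array([-3.1337272 , -0.00318374, -1.63398462]), 'force': array([ 2.07353253, -1.17130901,  0.61493191]), 'torque': array([ 0.03476097, -0.07700373, -0.00585982]), 'width': 72.01160116871345}
{'fx': 335.0838715757521, 'fy': 335.0838715757521, 'cx': 323.98166003110487, 'cy': 232.12257542312486, 'xyz': array([ 513.43580052, -120.28791811,  254.09816344]), 'attitude': array([-0.30417425, -0.003622  , -1.63488365])}
[ 432.73655796 -112.97798505   15.80178724]
[142.  92.] n 8638 zmed 27.3 zmax 30.9 [541.1  -8.5] [59.4 69.8] 17.7 mean [541.5  -8.1] [203. 200. 186.]
[315. 231.] n 9258 zmed 16.2 zmax 18.9 [ 435.9 -109.1] [60.2 90.4] 86.3 mean [ 439.  -109.4] [69. 72. 74.]
[ 27. 252.] n 5939 zmed 15.9 zmax 18.5 [442.4 124.2] [90.5 62.5] 16.5 mean [436.7 109.6] [83. 87. 90.]
[175. 311.] n 3185 zmed 16.0 zmax 18.3 [369.3   1.3] [60.9 60.8] 86.7 mean [380.3   7.4] [ 56. 112. 225.]
[633. 372.] n 1080 zmed 15.1 zmax 23.2 [ 289.6 -375.3] [80.5 12.6] 5.1 mean [ 294.2 -374.4] [70. 56. 40.]
[402. 381.] n 1420 zmed 16.0 zmax 17.9 [ 300.7 -179. ] [21.2 77.1] 76.9 mean [ 298.5 -175.2] [ 35. 142.  56.]
```

View pics/w1.png

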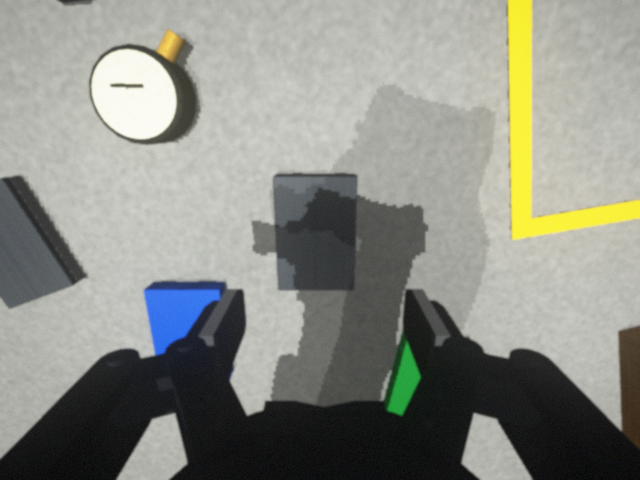

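Wrist view: the plate is at (315,232), between the fingers' reach and clear of the blue plate (185,320) and the gauge (140,95). I'll descend on it.

>>> arm_command(rot=[[0,0,0],[0,0,0],[0,0,0],[0,0,0],[0,0,0]], slide=[[1,4,-35],[0,0,-30],[0,0,-20],[0,0,-10],[0,0,0]], gripper=[72,72,72,72,72])

```text
clock: 1.82
eef_pos: [432.6, -98.6, 22.4]
tool_rot: [3.122, 0.013, -1.619]
force: [-0.1, -0.3, -0.3]
width: 72.0
```

>>> arm_command(rot=[[0,0,-1],[0,0,0],[0,0,0]], slide=[[4,-10,0],[0,0,-10],[0,0,0]], gripper=[72,72,72])

```text
clock: 2.07
eef_pos: [437.3, -110.6, 12.8]
tool_rot: [3.122, 0.011, -1.639]
force: [0.1, -0.9, -0.1]
width: 71.8
```

>>> arm_command(rot=[[-0.7,-1.1,0],[0,0,0],[0,0,0],[0,0,0],[0,0,0]], slide=[[0,1,-7],[0,0,-3],[0,0,0],[0,0,0],[0,0,0]], gripper=[72,72,50,50,50])

```text
clock: 2.48
eef_pos: [438.7, -111.5, 10.4]
tool_rot: [3.134, 0.011, -1.643]
force: [-0.5, 0.9, -2.6]
width: 55.8
```

```bash
cat > st.py <<'E'
from h import *
s=telemetry.read_state(); print({k:np.round(s[k],2) for k in ['clock','qpos','eef_pos','tool_rot','force','torque','width']})
E
python3 - <<'E'
import st
from seg import *
im,d,c=cloud('wrist')
cv2.imwrite('pics/w2.png',im[:,:,::-1])
import st, importlib; importlib.reload(st)
E
```

```text
{'clock': np.float64(2.48), 'qpos': array([ 0.04,  0.79,  0.23,  2.2 , -0.8 ,  0.24, -0.65]), 'eef_pos': array([ 438.65, -111.52,   10.43]), 'tool_rot': array([ 3.13,  0.01, -1.64]), 'force': array([-0.46,  0.86, -2.63]), 'torque': array([-0.06,  0.03,  0.01]), 'width': np.float64(55.82)}
{'clock': np.float64(2.53), 'qpos': array([ 0.04,  0.79,  0.23,  2.2 , -0.8 ,  0.24, -0.65]), 'eef_pos': array([ 438.8 , -111.69,   10.46]), 'tool_rot': array([ 3.13,  0.01, -1.64]), 'force': array([ 0.27, -0.52, -3.11]), 'torque': array([-0.05, -0.05,  0.03]), 'width': np.float64(56.07)}
```

View pics/w2.png

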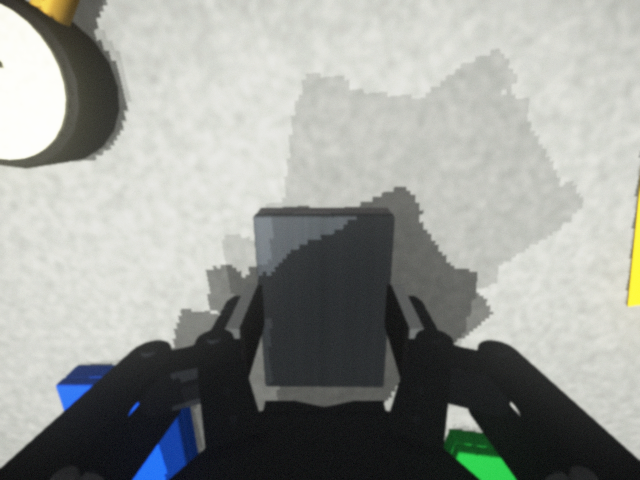

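>>> arm_command(rot=[[0,0,0],[0,0,0],[0,0,0],[0,0,0]], slide=[[5,0,-5],[5,0,-2],[5,0,0],[5,0,0]], gripper=[50,50,50,50])

```text
clock: 2.87
eef_pos: [447.1, -112.3, 9.0]
tool_rot: [3.121, 0.018, -1.654]
force: [-3.0, 0.5, 0.8]
width: 56.5
```

>>> arm_command(rot=[[0,0,0],[0,0,0],[0,0,0],[0,0,0]], slide=[[6,0,-2],[6,0,-2],[6,0,-2],[6,0,-1]], gripper=[50,50,50,50])

```text
clock: 3.2
eef_pos: [451.6, -112.1, 8.0]
tool_rot: [3.092, 0.027, -1.663]
force: [-11.8, 0.7, 16.9]
width: 56.4
```

```bash
python3 st.py
```

```text
{'clock': np.float64(3.2), 'qpos': array([-0.01,  0.82,  0.32,  2.13, -0.77,  0.37, -0.71]), 'eef_pos': array([ 451.63, -112.09,    8.05]), 'tool_rot': array([ 3.09,  0.03, -1.66]), 'force': array([-11.81,   0.69,  16.91]), 'torque': array([-0.28,  2.38, -0.15]), 'width': np.float64(56.44)}
```

>>> arm_command(rot=[[0,0,0],[0,0,0],[0,0,0],[0,0,0],[0,0,0]], slide=[[8,0,1],[8,0,0],[8,0,0],[8,0,0],[8,0,0]], gripper=[50,50,50,50,50])

```text
clock: 3.62
eef_pos: [484.8, -112.3, 10.6]
tool_rot: [3.078, 0.03, -1.669]
force: [-4.2, 0.5, 2.5]
width: 56.4
```

Run:
```python
import st
from seg import *
im,d,c=cloud('wrist')
cv2.imwrite('pics/w3.png',im[:,:,::-1])
```

```text
{'clock': np.float64(3.62), 'qpos': array([-0.06,  0.85,  0.39,  2.03, -0.73,  0.48, -0.78]), 'eef_pos': array([ 484.82, -112.31,   10.59]), 'tool_rot': array([ 3.08,  0.03, -1.67]), 'force': array([-4.18,  0.52,  2.53]), 'torque': array([-0.05,  0.72, -0.07]), 'width': np.float64(56.36)}
```

View pics/w3.png

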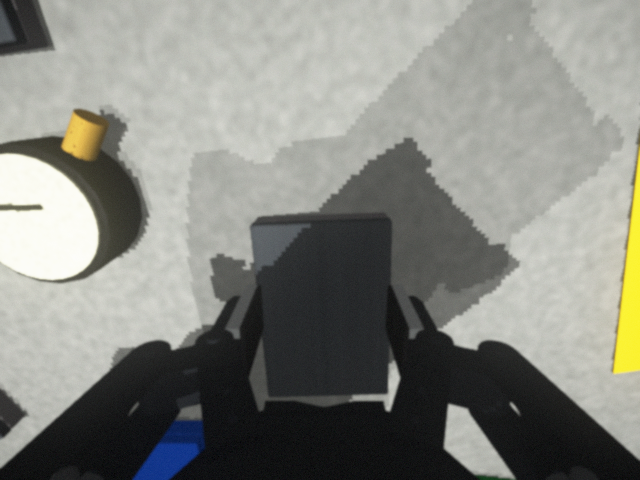

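Wrist view: the plate is held at (322,300) and slid about 33 mm. Drag over load was about 4.2/(2.5+3.4) = 0.7 and about 0.58 under the heavier press, which looks gritted. I'll compare it with the plate at top pixel (315,180).

>>> arm_command(rot=[[0,0,0],[0,0,0],[0,0,0],[-2,-3.4,0],[0,0,7]], slide=[[0,0,0],[0,0,0],[0,0,10],[0,0,35],[20,16,30]], gripper=[72,72,72,72,72])

```text
clock: 4.08
eef_pos: [503.7, -99.9, 81.1]
tool_rot: [3.135, -0.004, -1.549]
force: [-0.1, 0.4, -1.2]
width: 71.8
```

>>> arm_command(rot=[[0,0,0],[0,0,0],[0,0,0],[0,0,0],[0,0,0]], slide=[[30,24,15],[30,24,0],[30,24,0],[25,20,0],[15,12,0]], gripper=[72,72,72,72,72])

```text
clock: 4.5
eef_pos: [641.5, 7.5, 109.2]
tool_rot: [-3.133, -0.006, -1.55]
force: [0.0, 0.2, -0.9]
width: 72.1
```

>>> arm_command(rot=[[0,0,0]], slide=[[0,0,0]], gripper=[72])

```text
clock: 4.58
eef_pos: [645.5, 12.5, 110.0]
tool_rot: [-3.128, -0.004, -1.544]
force: [0.3, 0.3, 0.6]
width: 71.9
```

```bash
cat > look.py <<'E'
import sys
from seg import *
def tilt(s):
    M=R.from_euler('xyz',s['tool_rot']).as_matrix(); d=M[:,2]; w=np.cross(d,[0,0,-1])
    print('tilt fix deg',np.degrees(w).round(1),'yaw',np.degrees(np.arctan2(M[1,0],M[0,0])).round(1))
def look(n,name='wrist',**k):
    s=telemetry.read_state(); print({q:np.round(s[q],2) for q in ['clock','qpos','eef_pos','force','width']}); tilt(s)
    im,d,c=cloud(name); W=world(c,d); cv2.imwrite(f'pics/{n}.png',im[:,:,::-1]); np.savez(f'{n}.npz',im=im,d=d,W=W)
    seg(im,d,W,**k); return im,d,W
if __name__=='__main__': look(sys.argv[1],mn=800,zhi=60)
E
python3 look.py w4
```

```text
{'clock': np.float64(4.58), 'qpos': array([-0.4 ,  0.83,  0.58,  1.66, -0.59,  0.81, -1.1 ]), 'eef_pos': array([645.47,  12.48, 109.98]), 'force': array([0.35, 0.32, 0.59]), 'width': np.float64(71.9)}
tilt fix deg [0.2 0.8 0. ] yaw -88.5
[52. 18.] n 3931 zmed 26.2 zmax 48.9 [783.9 186.4] [21.9 66.9] 2.6 mean [780.6 175. ] [40. 58. 95.]
[401.   5.] n 4530 zmed 19.5 zmax 39.1 [795.   -1.1] [259.6   1.7] 90.0 mean [795.  -30.2] [65. 50. 35.]
[615.  28.] n 2652 zmed 28.0 zmax 49.3 [ 787.  -172.7] [37.7 25.7] 89.6 mean [ 784.1 -157.9] [22. 36. 70.]
[ 97. 143.] n 10340 zmed 35.0 zmax 37.6 [707.7 161.8] [70.2 47.4] 8.0 mean [710.  157.1] [215. 214. 210.]
[585. 165.] n 6328 zmed 27.4 zmax 30.9 [ 701.4 -167.9] [74.2 35.4] 0.3 mean [ 703.3 -163.5] [191. 158.  73.]
[317. 231.] n 9304 zmed 16.2 zmax 18.5 [646.3  16.5] [90.5 60.1] 1.5 mean [649.   16.6] [67. 70. 72.]
[339. 356.] n 4440 zmed 27.1 zmax 30.5 [541.9  -7.7] [60.4 69.5] 17.1 mean [547.6  -3.6] [105. 104.  90.]
[170. 439.] n 1059 zmed 16.0 zmax 18.1 [443.3 146.8] [65.9 24.2] 10.0 mean [447.9 147. ] [86. 91. 95.]
```

View pics/w4.png

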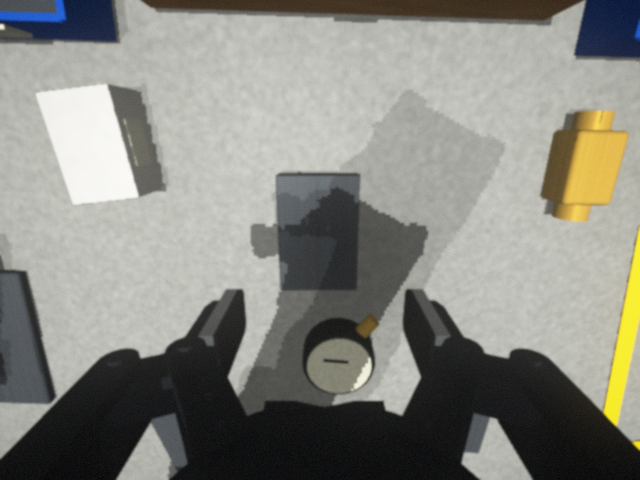

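Wrist view: the plate is at (317,231), gauge (338,358) and fitting (585,165) both clear.

>>> arm_command(rot=[[0,0.8,0],[0,0,0],[0,0,0],[0,0,0],[0,0,0]], slide=[[1,2,-35],[0,0,-35],[0,0,-22],[0,0,-4],[0,0,0]], gripper=[72,72,72,72,72])

```text
clock: 5.05
eef_pos: [643.9, 8.4, 15.6]
tool_rot: [-3.139, -0.008, -1.549]
force: [0.4, -0.0, 0.7]
width: 71.7
```

>>> arm_command(rot=[[0,0,0],[0,0,0],[0,0,0],[0,0,0],[0,0,0]], slide=[[3,8,0],[0,0,-9],[0,0,0],[0,0,0],[0,0,0]], gripper=[72,72,50,50,50])

```text
clock: 5.47
eef_pos: [649.8, 16.7, 13.8]
tool_rot: [-3.132, -0.006, -1.551]
force: [1.0, 0.4, 0.4]
width: 50.0
```

```bash
python3 look.py w5
```

```text
{'clock': np.float64(5.47), 'qpos': array([-0.35,  0.96,  0.49,  1.67, -0.67,  0.67, -1.05]), 'eef_pos': array([649.78,  16.66,  13.84]), 'force': array([1.04, 0.35, 0.39]), 'width': np.float64(50.02)}
tilt fix deg [0.3 0.5 0. ] yaw -88.8
[ 23. 186.] n 7314 zmed 21.0 zmax 36.6 [710.5 139.8] [70.2 10. ] 2.4 mean [702.3 138.6] [110. 110. 103.]
[339. 293.] n 22836 zmed 16.3 zmax 59.8 [648.4   8.9] [90.7 62.6] 0.9 mean [654.4   9.5] [56. 58. 60.]
[251. 321.] n 2415 zmed 42.8 zmax 59.9 [650.1  48.2] [24.8 14.3] 1.0 mean [654.6  44.7] [50. 50. 50.]
```

View pics/w5.png

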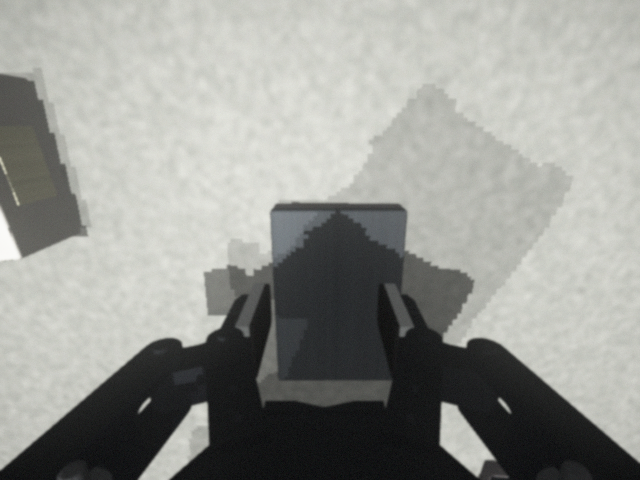

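Wrist view: the right finger (400,310) is over the plate's top rather than beside it, so it was not gripped. I'll reopen, rise a little and re-measure.

>>> arm_command(rot=[[0,0,0],[0,0,0],[0,0,0]], slide=[[0,0,10],[0,0,5],[0,0,0]], gripper=[78,78,78])

```text
clock: 5.77
eef_pos: [651.4, 15.7, 32.4]
tool_rot: [-3.128, -0.007, -1.551]
force: [-0.3, 0.2, -0.1]
width: 78.2
```

Run:
```python
from look import *
im,d,W=look('w6',mn=800,zhi=60)
m=(d>0)&(W[...,2]>12)&(W[...,2]<20)&(abs(W[...,0]-648)<60)&(abs(W[...,1]-10)<45)
p=W[m]; print(cv2.minAreaRect(p[:,:2].astype(np.float32)))
```

```text
{'clock': np.float64(5.77), 'qpos': array([-0.36,  0.94,  0.51,  1.67, -0.65,  0.69, -1.06]), 'eef_pos': array([651.38,  15.74,  32.39]), 'force': array([-0.31,  0.19, -0.06]), 'width': np.float64(78.18)}
tilt fix deg [0.4 0.8 0. ] yaw -88.8
[ 35. 174.] n 11546 zmed 30.4 zmax 37.8 [707.  140.9] [25.1 73.6] 79.2 mean [706.9 142.2] [155. 154. 149.]
[333. 279.] n 17846 zmed 16.2 zmax 18.7 [648.2   9.9] [91.1 60.3] 1.0 mean [652.6  10.1] [56. 58. 60.]
[224. 313.] n 932 zmed 53.1 zmax 60.0 [652.3  55.8] [22.6 13.8] 37.8 mean [654.6  56.9] [58. 58. 56.]
[423. 313.] n 888 zmed 53.2 zmax 60.0 [654.  -24.9] [14.4 22.5] 53.7 mean [655.8 -25.8] [44. 44. 43.]
[501. 466.] n 1661 zmed 15.9 zmax 17.8 [ 520.7 -105.5] [42.9 19.5] 85.5 mean [ 523.4 -101.8] [69. 73. 76.]
((648.16015625, 9.851663589477539), (91.15545654296875, 60.32682418823242), 1.1286438703536987)
```

View pics/w6.png

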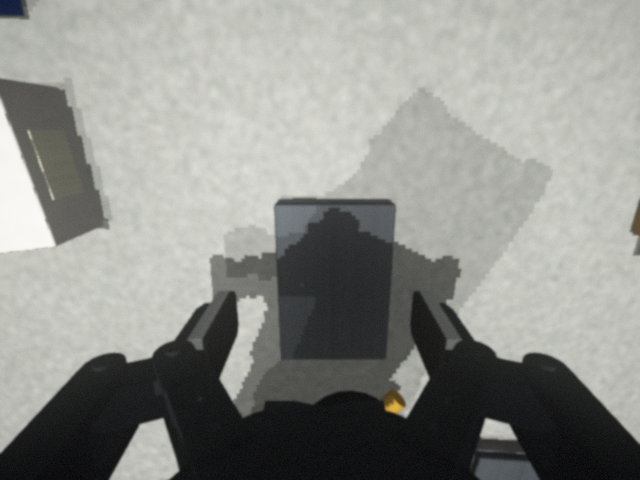

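Wrist view: plate at (333,279), off to the right of the finger centre. Shift −6 mm in y.

>>> arm_command(rot=[[0.4,0.8,0],[0,0,0],[0,0,0],[0,0,0]], slide=[[-3,-6,0],[0,0,-12],[0,0,-12],[0,0,0]], gripper=[78,78,78,78])

```text
clock: 6.15
eef_pos: [648.3, 8.4, 6.5]
tool_rot: [3.141, 0.0, -1.551]
force: [0.2, -0.1, 0.0]
width: 77.8
```

>>> arm_command(rot=[[0,0,0],[0,0,0],[0,0,0],[0,0,0]], slide=[[0,1,-2],[0,0,0],[0,0,0],[0,0,0]], gripper=[78,50,50,50])

```text
clock: 6.48
eef_pos: [646.8, 9.1, 2.0]
tool_rot: [3.137, 0.0, -1.552]
force: [0.2, -0.5, -0.1]
width: 58.3
```

>>> arm_command(rot=[[0,0,0],[0,0,0],[0,0,0],[0,0,0],[0,0,0]], slide=[[8,0,-3],[8,0,-1],[8,0,-1],[8,0,-1],[8,0,-1]], gripper=[50,50,50,50,50])

```text
clock: 6.9
eef_pos: [684.4, 7.9, 2.0]
tool_rot: [3.13, 0.002, -1.553]
force: [-4.6, 0.6, 8.7]
width: 58.2
```

>>> arm_command(rot=[[0,0,0],[0,0,0],[0,0,0],[0,0,0],[0,0,0]], slide=[[-5,0,-2],[-5,0,-2],[-5,0,-2],[-5,0,-2],[-5,0,-2]], gripper=[50,50,50,50,50])

```text
clock: 7.32
eef_pos: [681.9, 7.4, 2.1]
tool_rot: [-3.111, -0.002, -1.55]
force: [4.2, 0.8, 9.1]
width: 58.4
```

>>> arm_command(rot=[[0,0,0],[0,0,0]], slide=[[-5,0,-2],[-5,0,-2]], gripper=[50,50])

```text
clock: 7.48
eef_pos: [680.4, 7.1, 2.8]
tool_rot: [-3.094, -0.004, -1.55]
force: [4.0, 0.3, 9.1]
width: 58.0
```

>>> arm_command(rot=[[-2.5,0,0],[0,0,0],[0,0,0]], slide=[[0,0,3],[-10,0,-1],[-10,0,-1]], gripper=[50,50,50])

```text
clock: 7.73
eef_pos: [665.1, 7.0, 4.7]
tool_rot: [-3.087, -0.05, -1.55]
force: [0.7, -2.3, 3.6]
width: 58.3
```

```bash
python3 st.py
```

```text
{'clock': np.float64(7.73), 'qpos': array([-0.37,  0.98,  0.5 ,  1.68, -0.68,  0.6 , -1.05]), 'eef_pos': array([665.06,   7.04,   4.71]), 'tool_rot': array([-3.09, -0.05, -1.55]), 'force': array([ 0.66, -2.26,  3.57]), 'torque': array([-0.03, -0.08,  0.04]), 'width': np.float64(58.32)}
```

>>> arm_command(rot=[[0,0,0]], slide=[[-10,0,-1]], gripper=[50])

```text
clock: 7.82
eef_pos: [657.7, 7.7, 4.5]
tool_rot: [-3.082, -0.05, -1.549]
force: [3.5, 0.5, 6.8]
width: 58.3
```

>>> arm_command(rot=[[0,0,0]], slide=[[-10,0,-1]], gripper=[50])

```text
clock: 7.9
eef_pos: [650.8, 7.5, 4.8]
tool_rot: [-3.076, -0.051, -1.549]
force: [3.8, 0.5, 6.4]
width: 58.2
```

A's ratio of 0.34–0.39 is ambiguous. The fingertips were at 2–5 mm, so they may have been rubbing the bench. I'll regrip higher with a level tool and repeat under a light load.

```bash
python3 -c "
from look import *
tilt(telemetry.read_state())"
```

```text
tilt fix deg [2.9 3.8 0. ] yaw -88.7
```

>>> arm_command(rot=[[0,0,0],[0,0,0],[2.9,3.8,0],[0,0,0],[0,0,0]], slide=[[0,0,0],[0,0,0],[0,0,4],[0,0,0],[0,0,0]], gripper=[78,78,78,78,78])

```text
clock: 8.32
eef_pos: [651.3, 9.8, 7.8]
tool_rot: [3.141, 0.003, -1.545]
force: [-0.4, 1.1, -1.1]
width: 78.1
```

Run:
```python
from look import *
im,d,W=look('w7',mn=80000,zhi=60)
m=(d>0)&(W[...,2]>12)&(W[...,2]<20)&(abs(W[...,0]-648)<70)&(abs(W[...,1]-8)<36)
p=W[m]; print(cv2.minAreaRect(p[:,:2].astype(np.float32)))
```

```text
{'clock': np.float64(8.32), 'qpos': array([-0.33,  0.98,  0.49,  1.66, -0.67,  0.68, -1.04]), 'eef_pos': array([651.32,   9.83,   7.83]), 'force': array([-0.36,  1.1 , -1.07]), 'width': np.float64(78.15)}
tilt fix deg [-0.2 -0.1 -0. ] yaw -88.5
((648.628173828125, 7.464958190917969), (90.79595184326172, 60.50798797607422), 1.3085200786590576)
```

>>> arm_command(rot=[[0,0,0],[0,0,0],[0,0,0]], slide=[[-2,-2,0],[0,0,0],[0,0,0]], gripper=[66,50,50])

```text
clock: 8.62
eef_pos: [649.5, 6.9, 8.2]
tool_rot: [-3.139, -0.001, -1.545]
force: [0.9, 0.5, -0.6]
width: 57.4
```

>>> arm_command(rot=[[0,0,0],[0,0,0],[0,0,0]], slide=[[8,0,-1],[8,0,-1],[8,0,-1]], gripper=[50,50,50])

```text
clock: 8.87
eef_pos: [668.7, 6.9, 8.1]
tool_rot: [3.136, 0.001, -1.546]
force: [-4.0, -0.1, 8.4]
width: 56.9
```

>>> arm_command(rot=[[0,0,0]], slide=[[8,0,-1]], gripper=[50])

```text
clock: 8.95
eef_pos: [676.0, 6.9, 8.2]
tool_rot: [3.135, 0.001, -1.546]
force: [-3.8, -0.4, 9.2]
width: 57.1
```

>>> arm_command(rot=[[0,0,0]], slide=[[8,0,-1]], gripper=[50])

```text
clock: 9.03
eef_pos: [683.3, 6.9, 8.2]
tool_rot: [3.133, 0.001, -1.546]
force: [-3.4, 0.1, 10.1]
width: 57.2
```

>>> arm_command(rot=[[0,0,0],[0,0,0],[0,0,0],[0,0,0],[0,0,0]], slide=[[0,0,0],[0,0,0],[0,0,30],[-10,-6,40],[-25,-15,25]], gripper=[78,78,78,78,78])

```text
clock: 9.45
eef_pos: [645.6, -7.5, 96.2]
tool_rot: [3.124, 0.003, -1.537]
force: [1.5, 0.3, 1.3]
width: 78.2
```

>>> arm_command(rot=[[0,0,-3],[0,0,-3],[0,0,0],[0,0,0],[0,0,0]], slide=[[-34,-20,5],[-34,-20,0],[-34,-20,0],[-30,-18,0],[-15,-10,0]], gripper=[78,78,78,78,78])

```text
clock: 9.87
eef_pos: [492.3, -95.8, 106.8]
tool_rot: [3.134, 0.003, -1.641]
force: [-1.0, -0.1, -0.4]
width: 78.3
```

>>> arm_command(rot=[[0,0,0],[0,0,0]], slide=[[0,0,0],[0,0,0]], gripper=[78,78])

```text
clock: 10.03
eef_pos: [486.5, -97.9, 107.2]
tool_rot: [3.13, 0.003, -1.648]
force: [1.0, 0.5, -0.1]
width: 78.2
```

```bash
python3 look.py w8
```

```text
{'clock': np.float64(10.03), 'qpos': array([-0.22,  0.68,  0.55,  2.05, -0.63,  0.59, -0.87]), 'eef_pos': array([486.45, -97.88, 107.21]), 'force': array([ 1.03,  0.49, -0.11]), 'width': np.float64(78.21)}
tilt fix deg [-0.2 -0.6 -0. ] yaw -94.4
[124.   6.] n 1132 zmed 15.9 zmax 18.5 [640.6   5.5] [60.4  7.4] 86.8 mean [641.1  10. ] [70. 74. 76.]
[181. 169.] n 7111 zmed 27.3 zmax 30.9 [544.9  -3.9] [59.1 68.7] 86.4 mean [543.2  -7.7] [209. 207. 192.]
[343. 232.] n 9393 zmed 16.2 zmax 18.6 [ 484.  -112.1] [60.2 90.1] 85.3 mean [ 486.9 -112.3] [51. 53. 54.]
[ 53. 304.] n 7856 zmed 16.0 zmax 18.1 [442.5 124.4] [89.9 63. ] 16.9 mean [444.9 120.7] [88. 93. 95.]
[241. 377.] n 2102 zmed 16.0 zmax 18.1 [359.2 -13.4] [29.9 79.1] 86.5 mean [362.4 -17.2] [ 21.  46. 108.]
```

View pics/w8.png

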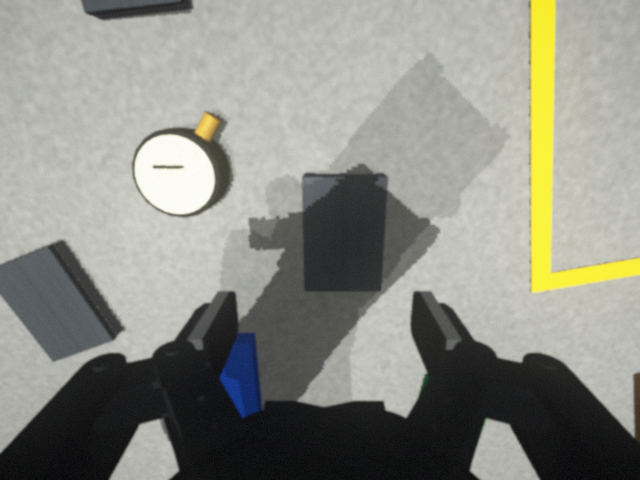

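Wrist view: the suspected gritted plate is at (343,232); gauge (180,170) is clear.

>>> arm_command(rot=[[0,-0.6,0],[0,0,0],[0,0,0],[0,0,0],[0,0,0]], slide=[[-1,-14,0],[0,0,-30],[0,0,-30],[0,0,-20],[0,0,-5]], gripper=[78,78,78,78,78])

```text
clock: 10.5
eef_pos: [495.9, -107.8, 20.0]
tool_rot: [-3.129, 0.003, -1.636]
force: [0.6, 0.1, -0.3]
width: 77.8
```

>>> arm_command(rot=[[0,0,-1],[0,0,0],[0,0,0]], slide=[[-10,-4,-5],[0,0,-5],[0,0,-3]], gripper=[78,78,78])

```text
clock: 10.75
eef_pos: [489.3, -109.2, 4.6]
tool_rot: [-3.129, 0.005, -1.649]
force: [-0.0, 0.3, -0.1]
width: 77.9
```

>>> arm_command(rot=[[0,0,0],[0,0,0],[0,0,0]], slide=[[-3,-3,1],[0,0,0],[0,0,0]], gripper=[66,50,50])

```text
clock: 11.0
eef_pos: [487.8, -112.3, 6.7]
tool_rot: [-3.127, 0.004, -1.646]
force: [-0.4, 0.1, -3.5]
width: 57.1
```

>>> arm_command(rot=[[0,0,0],[0,0,0],[0,0,0]], slide=[[8,0,-1],[8,0,-1],[8,0,-1]], gripper=[50,50,50])

```text
clock: 11.25
eef_pos: [501.2, -111.9, 6.2]
tool_rot: [3.139, 0.009, -1.649]
force: [-18.3, 0.4, 24.8]
width: 57.8
```

>>> arm_command(rot=[[0,0,0]], slide=[[8,0,0]], gripper=[50])

```text
clock: 11.33
eef_pos: [506.5, -112.0, 6.8]
tool_rot: [3.134, 0.01, -1.651]
force: [-1.2, -0.3, -2.0]
width: 57.4
```

>>> arm_command(rot=[[0,0,0]], slide=[[8,0,0]], gripper=[50])

```text
clock: 11.42
eef_pos: [514.5, -112.0, 7.3]
tool_rot: [3.133, 0.01, -1.651]
force: [0.4, -0.1, -2.5]
width: 57.3
```

Repeat: 18.3/(24.8+3.4) ≈ 0.65 against about 0.27 for plate A, so this plate is the gritted one. Lifting it and carrying it to the rack.

>>> arm_command(rot=[[0,0,0],[0,0,2],[0,0,2],[0,0,0],[0,0,0]], slide=[[0,0,30],[0,0,40],[0,15,38],[0,25,30],[0,36,15]], gripper=[45,45,45,45,45])

```text
clock: 11.83
eef_pos: [520.4, -42.2, 163.5]
tool_rot: [3.135, -0.001, -1.587]
force: [0.6, 0.1, -3.3]
width: 57.4
```

>>> arm_command(rot=[[0,-5,0],[0,-5,0],[0,-5,0],[0,-5,0],[0,-5,0]], slide=[[0,38,10],[0,38,5],[0,38,5],[0,38,0],[0,38,0]], gripper=[45,45,45,45,45])

```text
clock: 12.25
eef_pos: [527.4, 150.6, 193.8]
tool_rot: [-2.747, 0.015, -1.575]
force: [-2.1, 0.4, -6.1]
width: 57.5
```

>>> arm_command(rot=[[0,-6,0],[0,-6,0],[0,-6,0],[0,-6,0],[0,-3,0]], slide=[[5,36,5],[5,36,0],[5,32,0],[5,25,0],[5,10,0]], gripper=[45,45,45,45,45])

```text
clock: 12.67
eef_pos: [562.6, 316.0, 266.3]
tool_rot: [-2.425, -0.026, -1.604]
force: [0.1, 0.3, -4.1]
width: 57.3
```

```bash
cat > slot.py <<'E'
from h import *
import sys
O=np.array([521.,310.,61.]); 
def rep(yr=0.0):
    s=telemetry.read_state(); M=R.from_euler('xyz',s['tool_rot']).as_matrix()
    Rs=R.from_euler('z',yr,degrees=True).as_matrix()@R.from_euler('y',35,degrees=True).as_matrix()
    # target tool: z=slot x, x=-y slot
    T=np.stack([-Rs[:,1],-Rs[:,2],Rs[:,0]],1)
    w=R.from_matrix(T@M.T).as_rotvec(degrees=True)
    print('clock',s['clock'],'q',s['qpos'].round(2),'eef',s['eef_pos'].round(1),'F',s['force'].round(1),'w',round(float(s['width']),1))
    print('toolz',M[:,2].round(3),'toolx',M[:,0].round(3),'rot to go',w.round(1))
    print('TCP in slot frame',(Rs.T@(s['eef_pos']-O)).round(1)); return M,Rs,s
if __name__=='__main__': rep()
E
python3 slot.py
```

```text
clock 12.6667 q [-1.55  0.76  1.18  2.08 -1.1   0.24 -1.28] eef [562.6 316.  266.3] F [ 0.1  0.3 -4.1] w 57.3
toolz [ 0.656 -0.041 -0.754] toolx [-0.033 -0.999  0.026] rot to go [  1.3 -14.    2.1]
TCP in slot frame [-83.7   6.  192. ]
```

```bash
cat > fk.py <<'E'
import numpy as np
from scipy.optimize import least_squares
from scipy.spatial.transform import Rotation as R
def rz(a): return R.from_euler('z',a).as_matrix()
def ry(a): return R.from_euler('y',a).as_matrix()
def fk(q,p,s=(-1,1,1,1)):
    h,a,e1,e2,b,wx,t=p[:7]
    M=rz(s[0]*q[0]); P=np.array([0,0,h])
    M=M@ry(q[1]); P=P+M@[e1,0,a]
    M=M@rz(s[1]*q[2]); M=M@ry(q[3]); P=P+M@[e2,0,b]
    M=M@rz(s[2]*q[4]); M=M@ry(q[5]); P=P+M@[wx,0,t]
    M=M@rz(s[3]*q[6])
    return P,M
E
cat > fit.py <<'E'
from fk import *
from h import telemetry
import itertools, json
s0=telemetry.read_state()
D=[([1.24018842,0.62926294,0.0384417,1.51825623,-0.02699949,0.99630982,-0.0199999],[170.0057,-626.7955,230.4787],[3.14157634,1.71843401e-03,-1.30598532]),
([0.14733751,0.55737089,0.06734467,2.17833285,-0.08626463,0.4000015,-1.35025853],[435.68698,-115.21206,110.66212],[-3.1337272,-0.00318374,-1.63398462]),
(list(s0['qpos']),list(s0['eef_pos']),list(s0['tool_rot'])),
([-.06,.85,.39,2.03,-.73,.48,-.78],[484.8,-112.3,10.6],[3.078,.03,-1.669]),
([-.33,.98,.49,1.66,-.67,.68,-1.04],[651.32,9.83,7.83],[3.141,.003,-1.545]),
([-.22,.68,.55,2.05,-.63,.59,-.87],[486.45,-97.88,107.21],[3.13,.003,-1.648])]
best=None
for s in itertools.product([-1,1],repeat=4):
  for off in [0,np.pi]:
    # orientation check
    def res(p):
        r=[]
        for i,(q,x,rot) in enumerate(D):
            w=1 if i<3 else .2
            P,M=fk(q,p,s); M=M@rz(p[7])
            r+=list(w*(P-x)); r+=list(w*100*(M-R.from_euler('xyz',rot).as_matrix()).ravel())
        return np.array(r)
    o=least_squares(res,[330,400,0,0,400,0,250,off])
    if best is None or o.cost<best[0]: best=(o.cost,s,o.x,res(o.x))
print(best[0],best[1],best[2].round(3)); 
r=best[3].reshape(6,12); print(r[:,:3].round(1)); print(np.abs(r[:,3:]).max(1))
json.dump(dict(s=best[1],p=list(best[2])),open('fk.json','w'))
E
python3 fit.py
```

```text
723.8653425112963 (-1, -1, -1, -1) [264.055 596.528 -56.463  -8.819 381.051 -20.473 347.581   3.141]
[[26.1  7.6  1.2]
 [ 4.4 24.6 -4.1]
 [-1.4 -3.2  3.5]
 [ 3.   1.6 -1. ]
 [ 3.8  2.9 -1. ]
 [ 1.2  1.6 -1.1]]
[0.0126278  0.01305886 0.0130723  0.16630908 0.14857633 0.11889539]
```

```bash
sed -i 's/    M=M@ry(q\[1\]); P=P+M@\[e1,0,a\]/    M=M@ry(q[1]); P=P+M@[0,0,a]/; s/    M=M@rz(s\[1\]\*q\[2\]); M=M@ry(q\[3\]);/    M=M@rz(s[1]*q[2]); P=P+M@[e1,0,0]; M=M@ry(q[3]);/' fk.py; cat fk.py | tail -9; python3 fit.py
```

```text
def ry(a): return R.from_euler('y',a).as_matrix()
def fk(q,p,s=(-1,1,1,1)):
    h,a,e1,e2,b,wx,t=p[:7]
    M=rz(s[0]*q[0]); P=np.array([0,0,h])
    M=M@ry(q[1]); P=P+M@[0,0,a]
    M=M@rz(s[1]*q[2]); P=P+M@[e1,0,0]; M=M@ry(q[3]); P=P+M@[e2,0,b]
    M=M@rz(s[2]*q[4]); M=M@ry(q[5]); P=P+M@[wx,0,t]
    M=M@rz(s[3]*q[6])
    return P,M
747.6477508575014 (-1, -1, -1, -1) [373.946 522.493  35.718   2.831 382.928   5.25  333.734   3.141]
[[26.   7.1  0.1]
 [ 8.1 25.5  1.5]
 [ 0.3 -4.2 -1.5]
 [-1.3  3.  -0.1]
 [-3.7  0.8 -0.5]
 [ 0.6  2.4 -0.1]]
[0.0126278  0.01305886 0.0130723  0.16630908 0.14857633 0.11889539]
```

```bash
cat > fk.py <<'E'
import numpy as np
from scipy.optimize import least_squares
from scipy.spatial.transform import Rotation as R
def rz(a): return R.from_euler('z',a).as_matrix()
def ry(a): return R.from_euler('y',a).as_matrix()
def fk(q,p,s=(-1,-1,-1,-1)):
    h,a,e1,e2,b,wx,t,off,y1,y2,y3,y4=p[:12]
    M=rz(s[0]*q[0]); P=M@[0,y1,h]
    M=M@ry(q[1]); P=P+M@[0,y2,a]
    M=M@rz(s[1]*q[2]); P=P+M@[e1,0,0]; M=M@ry(q[3]); P=P+M@[e2,y3,b]
    M=M@rz(s[2]*q[4]); M=M@ry(q[5]); P=P+M@[wx,y4,t]
    M=M@rz(s[3]*q[6])@rz(off)
    return P,M
E
python3 - <<'E'
src=open('fit.py').read()
src=src.replace("P,M=fk(q,p,s); M=M@rz(p[7])","P,M=fk(q,p,s)").replace("250,off]","250,off,0,0,0,0]").replace("for s in itertools.product([-1,1],repeat=4):","for s in [(-1,-1,-1,-1)]:").replace("list(w*(P-x))","list(w*(P-x))").replace("return np.array(r)","return np.array(r+list(.02*np.array(p[8:12]))+[.02*p[2],.02*p[3],.02*p[5]])").replace("best[3].reshape(6,12)","best[3][:72].reshape(6,12)")
open('fit.py','w').write(src)
E
python3 fit.py
```

```text
0.46896517439510543 (-1, -1, -1, -1) [ 3.37040e+02  5.63208e+02 -5.05100e+00 -5.39000e-01  3.81387e+02
 -2.04300e+00  3.57779e+02  3.14100e+00 -5.41900e+00 -5.41900e+00
 -1.48930e+01 -2.43100e+00]
[[ 0.   0.   0.1]
 [-0.  -0.  -0. ]
 [-0.  -0.   0.1]
 [-0.  -0.  -0. ]
 [-0.1 -0.3 -0.5]
 [ 0.3  0.4 -0.1]]
[0.0126278  0.01305886 0.0130723  0.16630908 0.14857633 0.11889539]
```

```bash
cat > ik.py <<'E'
from fk import *
import json
P_=json.load(open('fk.json'))['p']
lo=np.array([-3.06,-.37,-1.25,.18,-1.1,.23,-2.94]); hi=np.array([3.06,2.12,1.32,2.47,4.24,1.98,2.94])
def ik(x,M,n=60,seed=0,q0=None,m=.05):
    rng=np.random.default_rng(seed); out=[]
    def f(q):
        P,T=fk(q,P_); return np.r_[(P-x),200*R.from_matrix(M@T.T).as_rotvec()]
    for i in range(n):
        s=rng.uniform(lo+m,hi-m) if q0 is None or i else np.clip(q0,lo+m+1e-3,hi-m-1e-3)
        o=least_squares(f,s,bounds=(lo+m,hi-m))
        if o.cost<2: out.append(o.x)
    return out
def tgt(ang,yaw=0.):
    Rs=rz(np.radians(yaw))@ry(np.radians(ang)); return np.stack([-Rs[:,1],-Rs[:,2],Rs[:,0]],1),Rs
E
python3 - <<'E'
from ik import *
O=np.array([521,310,61.])
M,Rs=tgt(35)
M2=M@np.diag([-1,-1,1])
for name,MM in [('a',M),('flip',M2)]:
  for zz in [48,103]:
    x=O+Rs@[1,0,zz]; S=ik(x,MM,40)
    print(name,zz,len(S)); 
    for q in sorted(S,key=lambda q:-min(np.r_[q-lo,hi-q]))[:4]: print(q.round(2),round(min(np.r_[q-lo,hi-q]),2))
E
```

```text
a 48 19
[-0.52  1.   -0.63  2.33  2.13  1.44  1.81] 0.14
[-0.53  1.   -0.62  2.33  2.13  1.43  1.81] 0.14
[-0.64  0.95 -0.45  2.33  2.15  1.31  1.72] 0.14
[-0.67  0.94 -0.4   2.33  2.16  1.28  1.69] 0.14
a 103 19
[-0.57  0.84 -0.46  2.28  2.13  1.2   1.86] 0.19
[-0.62  0.83 -0.39  2.28  2.14  1.15  1.82] 0.19
[-0.64  0.82 -0.35  2.28  2.14  1.13  1.81] 0.19
[-0.69  0.81 -0.28  2.28  2.16  1.09  1.77] 0.19
flip 48 27
[-0.3   1.2  -1.04  2.33  2.13  1.78 -1.09] 0.14
[-0.49  1.03 -0.69  2.33  2.12  1.49 -1.3 ] 0.14
[-0.5   1.02 -0.68  2.33  2.13  1.47 -1.31] 0.14
[-0.55  0.99 -0.59  2.33  2.13  1.41 -1.35] 0.14
flip 103 23
[-0.24  1.07 -1.05  2.27  2.1   1.64 -0.99] 0.2
[-0.28  1.03 -0.97  2.28  2.09  1.57 -1.03] 0.19
[-0.47  0.89 -0.63  2.28  2.11  1.31 -1.2 ] 0.19
[-0.51  0.87 -0.56  2.28  2.11  1.26 -1.24] 0.19
```

```bash
cat > plan.py <<'E'
from ik import *
def jac(q):
    J=np.zeros((6,7));P0,M0=fk(q,P_)
    for i in range(7):
        d=np.zeros(7);d[i]=1e-5
        P,M=fk(q+d,P_);J[:3,i]=(P-P0)/1e-5;J[3:,i]=R.from_matrix(M@M0.T).as_rotvec()/1e-5
    return J
def sim(q,rows,L=300.):
    q=q.copy();Q=[]
    for rot,sl in rows:
        P,M=fk(q,P_);Pt=P+sl;Mt=R.from_rotvec(rot,degrees=True).as_matrix()@M
        for k in range(8):
            P,M=fk(q,P_);e=np.r_[Pt-P,L*R.from_matrix(Mt@M.T).as_rotvec()]
            J=jac(q);J[3:]*=L
            dq=J.T@np.linalg.solve(J@J.T+25*np.eye(6),e);q=np.clip(q+dq,lo+.005,hi-.005)
        Q.append(q.copy())
    return np.array(Q)
E
python3 - <<'E'
from plan import *
from h import telemetry
q0=telemetry.read_state()['qpos']; print(q0.round(2))
O=np.array([521,310,61.]); M,Rs=tgt(35); Mf=M@np.diag([-1,-1,1])
S=ik(O+Rs@[-5,0,140],Mf,40)
S=sorted(S,key=lambda q:np.abs(q-q0)[[0,2]].sum())
for g in S[:6]: print('goal',g.round(2),round(min(np.r_[g-lo,hi-g]),2))
for g in S[:3]:
    for t in np.linspace(0,1,9):
        q=q0+(g-q0)*t; q[5]+=.4*np.sin(np.pi*t)
        P,T=fk(q,P_); print(P.round(0),'z',T[:,2].round(2),'x',T[:,0].round(2),q.round(2))
E
```

```text
[-1.55  0.76  1.18  2.08 -1.1   0.24 -1.28]
goal [-1.48  1.08  1.11  2.26  3.4   0.5  -2.89] 0.05
goal [-1.41  0.97  0.93  2.26  3.05  0.47 -2.48] 0.21
goal [-1.26  0.84  0.65  2.26  2.61  0.55 -1.97] 0.21
goal [-1.24  0.83  0.62  2.26  2.58  0.56 -1.93] 0.21
goal [-1.22  0.82  0.57  2.26  2.53  0.58 -1.87] 0.21
goal [-1.14  0.78  0.45  2.26  2.43  0.64 -1.74] 0.21
[563. 316. 266.] z [ 0.66 -0.04 -0.75] x [-0.03 -1.    0.03] [-1.55  0.76  1.18  2.08 -1.1   0.24 -1.28]
[495. 239. 215.] z [ 0.47 -0.26 -0.84] x [ 0.15 -0.92  0.37] [-1.54  0.8   1.17  2.1  -0.54  0.42 -1.48]
[457. 123. 239.] z [ 0.37 -0.59 -0.72] x [ 0.29 -0.66  0.69] [-1.53  0.84  1.16  2.13  0.02  0.58 -1.68]
[475.  44. 331.] z [ 0.42 -0.81 -0.41] x [ 0.38 -0.25  0.89] [-1.52  0.88  1.15  2.15  0.59  0.7  -1.88]
[541.  51. 431.] z [ 0.62 -0.78 -0.07] x [0.37 0.21 0.91] [-1.52  0.92  1.14  2.17  1.15  0.77 -2.08]
[617. 137. 471.] z [ 0.84 -0.54  0.09] x [0.29 0.58 0.76] [-1.51  0.96  1.14  2.19  1.71  0.77 -2.28]
[662. 247. 420.] z [ 0.98 -0.21  0.01] x [0.17 0.82 0.55] [-1.5   1.    1.13  2.22  2.27  0.71 -2.49]
[653. 
[... 1348 characters left out ...]
 z [ 0.27 -0.46 -0.85] x [ 0.45 -0.72  0.53] [-1.48  0.78  1.05  2.13 -0.17  0.6  -1.45]
[419.  76. 236.] z [ 0.25 -0.71 -0.66] x [ 0.64 -0.39  0.66] [-1.44  0.79  0.98  2.15  0.29  0.72 -1.54]
[469.  35. 302.] z [ 0.4  -0.81 -0.42] x [0.74 0.01 0.67] [-1.41  0.8   0.91  2.17  0.76  0.79 -1.63]
[547.  61. 343.] z [ 0.63 -0.73 -0.25] x [0.71 0.41 0.57] [-1.37  0.81  0.85  2.19  1.22  0.8  -1.71]
[614. 139. 332.] z [ 0.83 -0.51 -0.23] x [0.56 0.74 0.39] [-1.33  0.82  0.78  2.22  1.68  0.75 -1.8 ]
[634. 235. 269.] z [ 0.9  -0.22 -0.36] x [0.3  0.93 0.18] [-1.3   0.83  0.72  2.24  2.15  0.66 -1.89]
[597. 310. 179.] z [ 0.82  0.   -0.57] x [-0.  1.  0.] [-1.26  0.84  0.65  2.26  2.61  0.55 -1.97]
```

```bash
cat >> plan.py <<'E'
def path_rows(q0,g,n,bump=.4):
    def qq(t):
        q=q0+(g-q0)*t; q[5]+=bump*np.sin(np.pi*t); return q
    rows=[];X=[fk(qq(t),P_) for t in np.linspace(0,1,n+1)]
    for (P,M),(P2,M2) in zip(X[:-1],X[1:]): rows.append((R.from_matrix(M2@M.T).as_rotvec(degrees=True),P2-P))
    return rows,X
E
python3 - <<'E'
from plan import *
from h import telemetry
q0=telemetry.read_state()['qpos']
O=np.array([521,310,61.]); M,Rs=tgt(35); Mf=M@np.diag([-1,-1,1])
S=ik(O+Rs@[-5,0,140],Mf,60)
S=sorted(S,key=lambda q:abs(q[2]-.5))
for g in [S[0]]+[s for s in S if s[2]<0.2][:1]:
  for bump in [.2,.5]:
    rows,X=path_rows(q0,g,36,bump)
    print('goal',g.round(2),'maxstep',max(np.linalg.norm(r[1]) for r in rows).round(),max(np.linalg.norm(r[0]) for r in rows).round(1), 'zmin',min(x[0][2] for x in X).round())
    # feedback-style: target absolute path poses
    q=q0.copy()
    for i,(P2,M2) in enumerate(X[1:]):
        P,Mc=fk(q,P_); q=sim(q,[(R.from_matrix(M2@Mc.T).as_rotvec(degrees=True),P2-P)])[-1]
        if i%6==5: P,Mc=fk(q,P_);print(i,q.round(2),'err',np.linalg.norm(P-P2).round(1),np.degrees(R.from_matrix(M2@Mc.T).magnitude()).round(1))
E
```

```text
goal [-1.17  0.79  0.5   2.26  2.46  0.61 -1.79] maxstep 24.0 5.7 zmin 179.0
5 [-1.53  0.85  1.21  2.11 -0.77  0.48 -1.1 ] err 0.0 0.0
11 [-1.53  0.95  1.25  2.14 -0.44  0.58 -0.88] err 0.0 0.0
17 [-1.53  1.06  1.3   2.17 -0.15  0.47 -0.65] err 0.0 0.0
23 [-1.53  1.14  1.32  2.2   0.1   0.24 -0.46] err 20.5 3.3
29 [-1.45  0.99  1.05  2.23  2.23  0.3  -2.13] err 0.0 0.0
35 [-1.3   0.86  0.71  2.26  2.69  0.52 -2.06] err 0.0 0.0
goal [-1.17  0.79  0.5   2.26  2.46  0.61 -1.79] maxstep 30.0 6.5 zmin 173.0
5 [-1.54  0.85  1.21  2.11 -0.72  0.63 -1.14] err 0.0 0.0
11 [-1.54  0.98  1.29  2.14 -0.3   0.82 -0.97] err 0.0 0.0
17 [-1.54  1.08  1.32  2.17  0.17  0.69 -0.91] err 4.1 0.6
23 [-1.54  1.17  1.32  2.21  0.75  0.34 -1.08] err 20.4 2.2
29 [-1.46  1.01  1.08  2.23  2.12  0.41 -2.04] err 0.0 0.0
35 [-1.28  0.85  0.69  2.26  2.66  0.53 -2.03] err 0.0 0.0
goal [-0.96  0.74  0.16  2.26  2.26  0.77 -1.51] maxstep 26.0 6.1 zmin 157.0
5 [-1.5   0.83  1.15  2.11 -0.78  0.51 -1.08] err 0.0 0.0
11 [-1.48  0.92  1.16  2.14 -0.45  0.64 -0.85] err 0.0 0.0
17 [-1.48  1.01  1.18  2.17 -0.13  0.57 -0.61] err 0.0 0.0
23 [-1.49  1.09  1.21  2.2   0.13  0.29 -0.4 ] err 0.0 0.0
29 [-1.55  1.16  1.27  2.24  0.84  0.24 -0.73] err 115.7 18.5
35 [-1.24  0.82  0.6   2.26  2.56  0.57 -1.91] err 0.0 0.0
goal [-0.96  0.74  0.16  2.26  2.26  0.77 -1.51] maxstep 34.0 7.0 zmin 155.0
5 [-1.51  0.84  1.15  2.11 -0.73  0.66 -1.12] err 0.0 0.0
11 [-1.49  0.94  1.18  2.14 -0.31  0.88 -0.93] err 0.0 0.0
17 [-1.5   1.06  1.24  2.17  0.09  0.79 -0.74] err 0.0 0.0
23 [-1.51  1.18  1.31  2.21  0.4   0.41 -0.62] err 0.0 0.0
29 [-1.47  1.06  1.12  2.23  1.96  0.27 -1.83] err 0.0 0.0
35 [-1.25  0.83  0.62  2.26  2.58  0.56 -1.93] err 0.0 0.0
```

```bash
cat >> plan.py <<'E'
def chunk(q,g,maxdeg=6.5,maxmm=36,n=5):
    # straight joint path q->g, first n rows limited in cartesian step
    rows=[];t=0;qc=q.copy();P,M=fk(qc,P_)
    for k in range(n):
        dt=1-t
        while True:
            q2=q+(g-q)*(t+dt);P2,M2=fk(q2,P_)
            r=R.from_matrix(M2@M.T).as_rotvec(degrees=True)
            if np.linalg.norm(r)<maxdeg and np.linalg.norm(P2-P)<maxmm and np.abs(q2-qc).max()<.16: break
            dt*=.9
        rows.append((r.round(1),(P2-P).round(0)));t+=dt;qc,P,M=q2,P2,M2
        if t>=1: break
    return rows
E
python3 - <<'E'
from plan import *
from h import telemetry
q0=telemetry.read_state()['qpos']
O=np.array([521,310,61.]); M,Rs=tgt(35); Mf=M@np.diag([-1,-1,1])
S=ik(O+Rs@[-5,0,140],Mf,60)
S=sorted(S,key=lambda q:abs(q[2]-.3)); g=S[0]; print('g',g.round(3))
for via in [np.array([-1.2,.8,.7,2.05,.9,.9,-1.5]),np.array([-1.0,.7,.5,2.0,.9,.8,-1.5]),np.array([-1.0,.7,.3,2.2,1.,1.0,-1.5])]:
    print('via',via,[a.round(2) for a in fk(via,P_)][0],fk(via,P_)[1][:,2].round(2))
    q=q0.copy();N=0;st=0;zm=999
    for c in range(14):
        tgtq=via if st==0 else g
        Q=sim(q,chunk(q,tgtq));q=Q[-1];N+=len(Q);zm=min([zm]+[fk(x,P_)[0][2] for x in Q])
        P,_=fk(q,P_);print(N,q.round(2),P.round(0))
        if st==0 and (abs(q[4]-via[4])<.35): st=1
        if st==1 and np.linalg.norm(P-fk(g,P_)[0])<3: break
    print(zm)
E
```

```text
g [-1.038  0.75   0.285  2.258  2.315  0.714 -1.594]
via [-1.2   0.8   0.7   2.05  0.9   0.9  -1.5 ] [533.49  40.49 289.12] [ 0.41 -0.82 -0.4 ]
5 [-1.51  0.84  1.18  2.07 -0.81  0.48 -1.12] [502. 266. 194.]
10 [-1.47  0.94  1.21  2.06 -0.5   0.69 -0.95] [447. 166. 174.]
15 [-1.43  1.07  1.26  2.05 -0.17  0.78 -0.78] [438.  61. 219.]
20 [-1.42  1.16  1.31  2.05  0.03  0.7  -0.67] [482.  21. 268.]
25 [-1.42  1.18  1.32  2.06  0.09  0.61 -0.65] [512.  26. 279.]
30 [-1.43  1.18  1.32  2.05  0.1   0.58 -0.66] [522.  32. 280.]
35 [-1.43  1.17  1.32  2.05  0.1   0.58 -0.67] [523.  33. 280.]
40 [-1.43  1.17  1.31  2.05  0.1   0.58 -0.67] [523.  33. 280.]
45 [-1.43  1.17  1.31  2.05  0.1   0.58 -0.67] [523.  33. 280.]
50 [-1.43  1.17  1.31  2.05  0.1   0.58 -0.67] [523.  33. 280.]
55 [-1.43  1.17  1.31  2.05  0.1   0.58 -0.67] [523.  33. 280.]
60 [-1.43  1.17  1.31  2.05  0.1   0.58 -0.67] [523.  33. 280.]
65 [-1.43  1.17  1.31  2.05  0.11  0.58 -0.67] [523.  33. 280.]
70 [-1.43  1.17  1.31  2.05  0.11  0.58 -0.67] [523.  33. 280.]
172.37072820658574
via [-1.   0.7  0.5  2.   0.9  0.8 -1.5] [
[... 1252 characters left out ...]
 2.19  0.05  0.78 -0.6 ] [360.  -5. 212.]
25 [-1.42  1.1   1.14  2.21  0.17  0.61 -0.55] [420.  -5. 224.]
30 [-1.42  1.09  1.13  2.21  0.18  0.58 -0.54] [429.   1. 219.]
35 [-1.41  1.09  1.12  2.21  0.18  0.57 -0.54] [429.  -0. 215.]
40 [-1.41  1.09  1.12  2.21  0.19  0.57 -0.54] [429.   1. 215.]
45 [-1.41  1.09  1.12  2.21  0.19  0.58 -0.54] [429.   2. 215.]
50 [-1.41  1.08  1.12  2.2   0.19  0.58 -0.54] [429.   2. 216.]
55 [-1.41  1.08  1.12  2.21  0.19  0.58 -0.54] [429.   2. 217.]
60 [-1.41  1.08  1.12  2.21  0.19  0.58 -0.54] [429.   2. 217.]
65 [-1.41  1.08  1.12  2.21  0.19  0.58 -0.54] [429.   2. 217.]
70 [-1.41  1.09  1.12  2.21  0.2   0.57 -0.55] [432.   2. 216.]
129.37072820658534
```

```bash
cat > opt.py <<'E'
from plan import *
from h import telemetry
q0=telemetry.read_state()['qpos']
O=np.array([521,310,61.]); M,Rs=tgt(35); Mf=M@np.diag([-1,-1,1])
S=ik(O+Rs@[-5,0,140],Mf,80)
for j3 in [1.0,.8,.6,.4,0.1]:
  g=min(S,key=lambda q:abs(q[2]-j3))
  for bump in [.3,.5,.7,.9]:
    n=20
    while True:
        rows,X=path_rows(q0,g,n,bump)
        if max(np.linalg.norm(r[1]) for r in rows)<36 and max(np.linalg.norm(r[0]) for r in rows)<6.8: break
        n+=2
    q=q0.copy();err=[];dq=[];j6=[]
    for i,(P2,M2) in enumerate(X[1:]):
        P,Mc=fk(q,P_); qn=sim(q,[(R.from_matrix(M2@Mc.T).as_rotvec(degrees=True),P2-P)])[-1]
        dq.append(np.abs(qn-q).max());q=qn;P,Mc=fk(q,P_);err.append(np.linalg.norm(P-P2));j6.append(q[5])
    print('g',g.round(2),bump,'n',n,'zmin',min(x[0][2] for x in X).round(),'maxerr',max(err).round(1),'endq',q.round(2),'maxdq',max(dq).round(2),'minj6',min(j6).round(2))
E
python3 opt.py
```

```text
g [-1.41  0.97  0.93  2.26  3.05  0.47 -2.48] 0.3 n 32 zmin 179.0 maxerr 51.4 endq [-1.34  0.89  0.78  2.26  2.79  0.5  -2.19] maxdq 0.36 minj6 0.26
g [-1.41  0.97  0.93  2.26  3.05  0.47 -2.48] 0.5 n 34 zmin 179.0 maxerr 10.9 endq [-1.34  0.9   0.8   2.26  2.82  0.5  -2.21] maxdq 0.19 minj6 0.31
g [-1.41  0.97  0.93  2.26  3.05  0.47 -2.48] 0.7 n 38 zmin 179.0 maxerr 4.0 endq [-1.35  0.9   0.81  2.26  2.83  0.49 -2.22] maxdq 0.15 minj6 0.32
g [-1.41  0.97  0.93  2.26  3.05  0.47 -2.48] 0.9 n 44 zmin 179.0 maxerr 1.8 endq [-1.35  0.9   0.8   2.26  2.82  0.5  -2.22] maxdq 0.12 minj6 0.32
g [-1.41  0.97  0.93  2.26  3.05  0.47 -2.48] 0.3 n 32 zmin 179.0 maxerr 51.4 endq [-1.34  0.89  0.78  2.26  2.79  0.5  -2.19] maxdq 0.36 minj6 0.26
g [-1.41  0.97  0.93  2.26  3.05  0.47 -2.48] 0.5 n 34 zmin 179.0 maxerr 10.9 endq [-1.34  0.9   0.8   2.26  2.82  0.5  -2.21] maxdq 0.19 minj6 0.31
g [-1.41  0.97  0.93  2.26  3.05  0.47 -2.48] 0.7 n 38 zmin 179.0 maxerr 4.0 endq [-1.35  0.9   0.81  2.26  2.83  0.49 -2.22] maxdq 0.15 minj6 0.32
g [-1.41  0.97  0.93  2.26  3.05  0.47 -2.48] 0.9 n 44 zmin 
[... 1171 characters left out ...]
1] 0.9 n 44 zmin 163.0 maxerr 2.0 endq [-1.28  0.85  0.69  2.26  2.66  0.53 -2.03] maxdq 0.18 minj6 0.32
g [-0.91  0.73  0.09  2.25  2.23  0.81 -1.46] 0.3 n 36 zmin 152.0 maxerr 112.5 endq [-1.24  0.83  0.62  2.26  2.58  0.56 -1.93] maxdq 1.11 minj6 0.24
g [-0.91  0.73  0.09  2.25  2.23  0.81 -1.46] 0.5 n 38 zmin 151.0 maxerr 70.5 endq [-1.24  0.83  0.61  2.26  2.57  0.56 -1.92] maxdq 0.65 minj6 0.24
g [-0.91  0.73  0.09  2.25  2.23  0.81 -1.46] 0.7 n 42 zmin 150.0 maxerr 17.4 endq [-1.25  0.83  0.62  2.26  2.58  0.56 -1.93] maxdq 0.42 minj6 0.24
g [-0.91  0.73  0.09  2.25  2.23  0.81 -1.46] 0.9 n 48 zmin 150.0 maxerr 6.2 endq [-1.26  0.84  0.64  2.26  2.6   0.55 -1.96] maxdq 0.25 minj6 0.25
```

```bash
cat > mk.py <<'E'
from plan import *
from h import telemetry
q0=telemetry.read_state()['qpos']
O=np.array([521,310,61.]); M,Rs=tgt(35); Mf=M@np.diag([-1,-1,1])
S=ik(O+Rs@[-5,0,140],Mf,80); g=min(S,key=lambda q:abs(q[2]-.93))
rows,X=path_rows(q0,g,38,.7)
np.savez('path.npz',P=[x[0] for x in X],M=[x[1] for x in X])
E
python3 mk.py
cat > nxt.py <<'E'
import sys
from h import *
z=np.load('path.npz');P,M=z['P'],z['M'];i=int(sys.argv[1])
s=telemetry.read_state();p=s['eef_pos'];m=R.from_euler('xyz',s['tool_rot']).as_matrix()
D=[np.linalg.norm(p-P[k])+3*np.degrees(R.from_matrix(M[k]@m.T).magnitude()) for k in range(len(P))]
print('nearest',int(np.argmin(D)),'q',s['qpos'].round(2),'p',p.round(0),'w',s['width'].round(1),'F',s['force'].round(1))
rot=[];sl=[]
for k in range(i,min(i+5,len(P))):
    r=R.from_matrix(M[k]@m.T).as_rotvec(degrees=True);d=P[k]-p
    a=min(1,7.1/max(1e-9,np.linalg.norm(r)));b=min(1,41/max(1e-9,np.linalg.norm(d)))
    rot.append((r*a).round(1).tolist());sl.append((d*b).round(0).tolist());p,m=P[k],M[k]
print(rot);print(sl)
E
python3 nxt.py 1
```

```text
Traceback (most recent call last):
  File "nxt.py", line 6, in <module>
    print('nearest',int(np.argmin(D)),'q',s['qpos'].round(2),'p',p.round(0),'w',s['width'].round(1),'F',s['force'].round(1))
                                                                                ^^^^^^^^^^^^^^^^
AttributeError: 'float' object has no attribute 'round'
```

```bash
sed -i "s/s\['width'\].round(1)/round(float(s['width']),1)/" nxt.py; python3 nxt.py 1
```

```text
nearest 0 q [-1.55  0.76  1.18  2.08 -1.1   0.24 -1.28] p [563. 316. 266.] w 57.3 F [ 0.1  0.3 -4.1]
[[-3.5, 4.6, 2.6], [-3.8, 4.7, 2.2], [-4.1, 4.6, 1.8], [-4.4, 4.4, 1.4], [-4.8, 4.2, 1.1]]
[[-22.0, -7.0, -21.0], [-23.0, -12.0, -19.0], [-23.0, -16.0, -15.0], [-23.0, -20.0, -12.0], [-22.0, -24.0, -7.0]]
```

>>> arm_command(rot=[[-3.5,4.6,2.6],[-3.8,4.7,2.2],[-4.1,4.6,1.8],[-4.4,4.4,1.4],[-4.8,4.2,1.1]], slide=[[-22,-7,-21],[-23,-12,-19],[-23,-16,-15],[-23,-20,-12],[-22,-24,-7]], gripper=[45,45,45,45,45])

```text
clock: 13.08
eef_pos: [442.4, 261.3, 190.9]
tool_rot: [-2.88, -0.346, -1.312]
force: [0.4, 0.2, -3.1]
width: 57.6
```

```bash
python3 nxt.py 6
```

```text
nearest 5 q [-1.59  0.87  1.25  2.08 -0.72  0.65 -1.26] p [442. 261. 191.] w 57.6 F [ 0.4  0.2 -3.1]
[[-5.1, 2.7, -1.6], [-5.3, 3.5, 0.8], [-5.6, 3.1, 0.7], [-5.7, 2.7, 0.7], [-5.9, 2.2, 0.7]]
[[-10.0, -40.0, -0.0], [-18.0, -28.0, 3.0], [-15.0, -29.0, 8.0], [-12.0, -29.0, 12.0], [-8.0, -28.0, 16.0]]
```

>>> arm_command(rot=[[-5.1,2.7,-1.6],[-5.3,3.5,0.8],[-5.6,3.1,0.7],[-5.7,2.7,0.7],[-5.9,2.2,0.7]], slide=[[-10,-38,0],[-18,-28,3],[-15,-29,8],[-12,-29,12],[-8,-28,16]], gripper=[45,45,45,45,45])

```text
clock: 13.5
eef_pos: [376.0, 114.0, 229.6]
tool_rot: [2.899, -0.718, -1.014]
force: [-0.8, -0.0, -4.1]
width: 57.3
```

```bash
python3 nxt.py 11
```

```text
nearest 10 q [-1.58  0.96  1.29  2.1  -0.22  0.87 -1.33] p [376. 114. 230.] w 57.3 F [-0.8 -0.  -4.1]
[[-4.8, 0.8, 0.2], [-6.0, 1.4, 1.1], [-5.9, 1.0, 1.4], [-5.8, 0.7, 1.7], [-5.6, 0.4, 2.1]]
[[-4.0, -37.0, 17.0], [-1.0, -23.0, 23.0], [3.0, -20.0, 25.0], [7.0, -16.0, 27.0], [10.0, -12.0, 27.0]]
```

>>> arm_command(rot=[[-4.8,0.8,0.2],[-6.0,1.4,1.1],[-5.9,1.0,1.4],[-5.8,0.7,1.7],[-5.6,0.4,2.1]], slide=[[-4,-36,17],[-1,-23,23],[3,-20,25],[7,-16,27],[10,-12,27]], gripper=[45,45,45,45,45])

```text
clock: 13.92
eef_pos: [395.8, 11.7, 351.8]
tool_rot: [2.228, -1.003, -0.362]
force: [0.2, -0.6, -3.9]
width: 57.4
```

```bash
python3 nxt.py 16
```

```text
nearest 15 q [-1.57  1.01  1.31  2.14  0.34  0.88 -1.47] p [396.  12. 352.] w 57.4 F [ 0.2 -0.6 -3.9]
[[-4.5, 0.0, 1.5], [-5.1, 0.1, 2.9], [-4.8, 0.0, 3.3], [-4.5, 0.1, 3.6], [-4.2, 0.2, 4.0]]
[[9.0, -18.0, 27.0], [16.0, -3.0, 26.0], [19.0, 2.0, 24.0], [21.0, 6.0, 22.0], [22.0, 10.0, 19.0]]
```

>>> arm_command(rot=[[-4.5,0.0,1.5],[-5.1,0.1,2.9],[-4.8,0.0,3.3],[-4.5,0.1,3.6],[-4.2,0.2,4.0]], slide=[[9,-18,27],[16,-3,26],[19,2,24],[21,6,22],[22,10,19]], gripper=[45,45,45,45,45])

```text
clock: 14.33
eef_pos: [493.3, 18.1, 472.4]
tool_rot: [1.478, -0.969, 0.575]
force: [0.5, -0.0, -2.9]
width: 57.8
```

```bash
python3 nxt.py 21
```

```text
nearest 20 q [-1.56  1.04  1.31  2.17  0.97  0.8  -1.75] p [493.  18. 472.] w 57.8 F [ 0.5 -0.  -2.9]
[[-3.6, 0.5, 2.5], [-3.5, 0.7, 4.5], [-3.1, 1.0, 4.7], [-2.8, 1.4, 4.8], [-2.6, 1.8, 4.9]]
[[12.0, 5.0, 13.0], [23.0, 18.0, 11.0], [23.0, 21.0, 7.0], [22.0, 23.0, 2.0], [21.0, 25.0, -2.0]]
```

Tracking well; j5 has come through to +0.97.

>>> arm_command(rot=[[-3.6,0.5,2.5],[-3.5,0.7,4.5],[-3.1,1.0,4.7],[-2.8,1.4,4.8],[-2.6,1.8,4.9]], slide=[[12,5,13],[23,18,11],[23,21,7],[22,23,2],[21,25,-2]], gripper=[45,45,45,45,45])

```text
clock: 14.75
eef_pos: [606.0, 126.6, 500.5]
tool_rot: [1.315, -0.711, 1.12]
force: [0.1, -0.4, -2.2]
width: 57.6
```

```bash
python3 nxt.py 26
```

```text
nearest 26 q [-1.55  1.1   1.31  2.18  1.66  0.67 -2.13] p [606. 127. 501.] w 57.6 F [ 0.1 -0.4 -2.2]
[[-2.5, 1.7, 2.4], [-2.2, 2.7, 4.7], [-2.1, 3.2, 4.6], [-2.0, 3.6, 4.3], [-2.0, 4.0, 4.1]]
[[7.0, 9.0, -3.0], [17.0, 27.0, -12.0], [14.0, 27.0, -16.0], [11.0, 26.0, -21.0], [7.0, 24.0, -24.0]]
```

>>> arm_command(rot=[[-2.5,1.7,2.4],[-2.2,2.7,4.7],[-2.1,3.2,4.6],[-2.0,3.6,4.3],[-2.0,4.0,4.1]], slide=[[7,9,-3],[17,27,-12],[14,27,-16],[11,26,-21],[7,24,-24]], gripper=[45,45,45,45,45])

```text
clock: 15.17
eef_pos: [668.6, 262.5, 415.4]
tool_rot: [1.561, -0.446, 1.388]
force: [1.7, -1.1, -3.8]
width: 57.8
```

```bash
python3 nxt.py 31
```

```text
nearest 31 q [-1.49  1.    1.11  2.19  2.28  0.72 -2.34] p [669. 262. 415.] w 57.8 F [ 1.7 -1.1 -3.8]
[[-2.1, 2.9, 1.3], [-2.2, 4.6, 3.4], [-2.4, 4.8, 3.1], [-2.6, 4.9, 2.7], [-2.8, 5.0, 2.4]]
[[-4.0, -1.0, -19.0], [-0.0, 19.0, -30.0], [-4.0, 15.0, -32.0], [-7.0, 11.0, -33.0], [-10.0, 7.0, -33.0]]
```

>>> arm_command(rot=[[-2.1,2.9,1.3],[-2.2,4.6,3.4],[-2.4,4.8,3.1],[-2.6,4.9,2.7],[-2.8,5.0,2.4]], slide=[[-4,-1,-19],[0,19,-30],[-4,15,-32],[-7,11,-33],[-10,7,-30]], gripper=[45,45,45,45,45])

```text
clock: 15.58
eef_pos: [642.0, 334.6, 260.0]
tool_rot: [1.969, -0.186, 1.528]
force: [-0.1, 0.3, -4.1]
width: 57.6
```

```bash
python3 nxt.py 36
```

```text
nearest 35 q [-1.39  0.91  0.87  2.21  2.68  0.61 -2.29] p [642. 335. 260.] w 57.6 F [-0.1  0.3 -4.1]
[[-3.2, 2.9, 0.1], [-3.4, 4.8, 1.8], [-3.7, 4.7, 1.6]]
[[-13.0, -18.0, -23.0], [-15.0, -1.0, -30.0], [-17.0, -6.0, -28.0]]
```

>>> arm_command(rot=[[-3.2,2.9,0.1],[-3.4,4.8,1.8],[-3.7,4.7,1.6],[0,0,0]], slide=[[-13,-18,-20],[-15,-1,-25],[-17,-6,-20],[0,0,0]], gripper=[45,45,45,45])

```text
clock: 15.92
eef_pos: [591.5, 319.7, 185.6]
tool_rot: [2.207, 0.006, 1.59]
force: [0.0, -0.9, -2.4]
width: 57.7
```

```bash
sed -i 's/T=np.stack(\[-Rs\[:,1\],-Rs\[:,2\],Rs\[:,0\]\],1)/T=np.stack([Rs[:,1],Rs[:,2],Rs[:,0]],1)/' slot.py; python3 slot.py
python3 - <<'E'
from look import *
for n in ['wrist','top','scene']:
    im,d,c=cloud(n);np.savez(f'h_{n}.npz',im=im,d=d,W=world(c,d));cv2.imwrite(f'pics/h_{n}.png',im[:,:,::-1])
im=np.load('h_scene.npz')['im'][200:380,400:580,::-1]; cv2.imwrite('pics/h_sc.png',cv2.resize(im,None,fx=3.3,fy=3.3))
E
```

```text
clock 15.9167 q [-1.37  0.87  0.81  2.24  2.83  0.44 -2.19] eef [591.5 319.7 185.6] F [ 0.  -0.9 -2.4] w 57.7
toolz [ 0.804  0.012 -0.594] toolx [-0.019  1.    -0.006] rot to go [ 0.4 -1.4 -1.1]
TCP in slot frame [-13.7   9.7 142.5]
```

View pics/h_wrist.png

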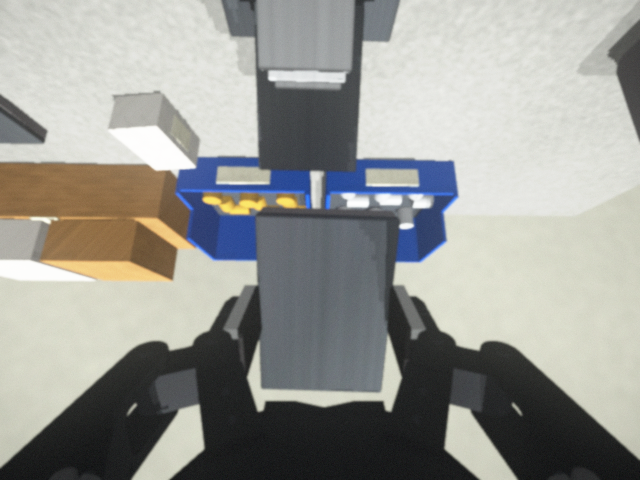

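View pics/h_sc.png

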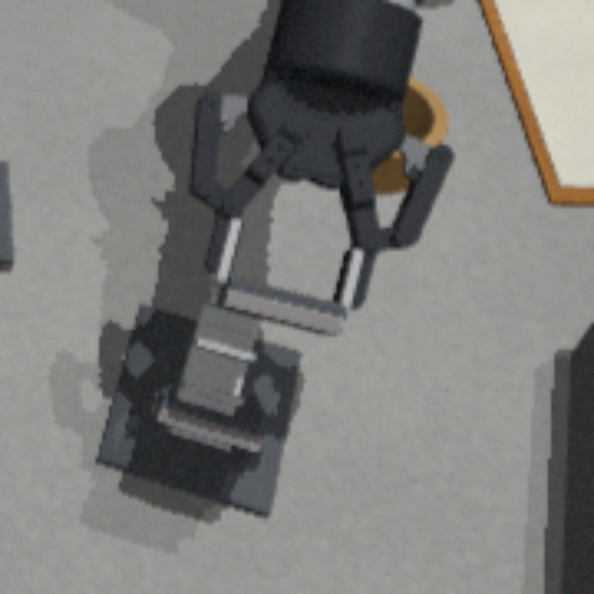

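```bash
cat > rel.py <<'E'
from h import *
import sys
def rel(fn):
    O=np.array([521.,310.,61.]);Rs=R.from_euler('y',35,degrees=True).as_matrix()
    z=np.load(fn);d,W,im=z['d'],z['W'],z['im'];S=(W-O)@Rs
    return S,d,im
if __name__=='__main__':
    S,d,im=rel(sys.argv[1]); ok=(d>0)
    # held plate: image region central
    m=ok.copy(); m[:200]=0;m[395:]=0;m[:,:262]=0;m[:,396:]=0
    m&=(S[...,2]>70)
    q=S[m];x0=np.median(q[:,0]);print('n',len(q),'plate back x med',x0.round(1))
    q=q[abs(q[:,0]-x0)<4]
    A=np.c_[q[:,1],q[:,2],np.ones(len(q))];co=np.linalg.lstsq(A,q[:,0],rcond=None)[0];print('plane dx/dy,dx/dz',co.round(3))
    r=cv2.minAreaRect(q[:,1:].astype(np.float32));print('yz rect',np.round(r[0],1),np.round(r[1],1),round(r[2],1),'y',np.percentile(q[:,1],[1,99]).round(1),'z',np.percentile(q[:,2],[.5,99.5]).round(1))
    # rack: fins
    m=ok&(S[...,2]<60)&(S[...,2]>5)&(abs(S[...,1])<35)&(S[...,0]>-30)&(S[...,0]<70)
    q=S[m]
    H,xe,ze=np.histogram2d(q[:,0],q[:,2],bins=[np.arange(-30,72,2),np.arange(4,100,4)])
    for j in range(H.shape[1]-1,-1,-1): print('%4d '%ze[j]+''.join(' .:+*#@'[min(6,int(v/3+.9))] for v in H[:,j]))
    f=q[(q[:,2]>25)&(q[:,0]<-8)];print('fin1 y',np.percentile(f[:,1],[1,99]).round(1),'x med',np.median(f[:,0]).round(1),'zmax',np.percentile(f[:,2],98).round(1))
E
python3 rel.py h_wrist.npz
```

```text
n 26017 plate back x med -23.4
plane dx/dy,dx/dz [-1.6000e-02  3.7000e-02 -2.8627e+01]
yz rect [ 10.1 145.7] [59.4 92.2] 2.1 y [-19.   37.5] z [100.4 189.5]
  92                                                   
  88                                                   
  84                                                   
  80                                                   
  76                                                   
  72                                                   
  68                                                   
  64                                                   
  60                                                   
  56                                        @@.        
  52                                       .@@.        
  48                                       .@@.        
  44      @@@#          @@@+          @@@. :@@.        
  40     .@@.          .@@.          .@@    @@.        
  36     :@@.                              .@@.        
  32     .@@:                               @@.        
  28     .@@.                               @@         
  24     :@@.                               @@         
  20     .@@:                              .@@.        
  16                                        @@         
  12                                       .@@.        
   8                                        @@.        
   4                                        @@.        
fin1 y [-17.7  17.4] x med -18.0 zmax 44.5
```

```bash
cat > edge.py <<'E'
from rel import *
S,d,im=rel(sys.argv[1]); m=(d>0); m[:195]=0;m[395:]=0;m[:,:262]=0;m[:,396:]=0
q=S[m&(S[...,2]>60)];x0=np.median(q[:,0]);q=q[abs(q[:,0]-x0)<5]
yc=np.median(q[:,1])
ys=[];zl=[];zh=[]
for y in np.arange(yc-24,yc+24.1,4):
    k=q[abs(q[:,1]-y)<2]
    if len(k)>20: ys.append(y);zl.append(np.percentile(k[:,2],.5));zh.append(np.percentile(k[:,2],99.5))
for e in (zl,zh):
    p=np.polyfit(ys,e,1);print('slope deg',np.degrees(np.arctan(p[0])).round(2),'mid',np.polyval(p,yc).round(1))
E
python3 edge.py h_wrist.npz
```

```text
slope deg 1.03 mid 100.5
slope deg 1.22 mid 189.5
```

Wrist view: the plate is held square (centre about (325,300)) above the rack (305,40), bottom edge 56 mm above the fin tops. I'll trim the tilt and centre it over the front slot.

>>> arm_command(rot=[[-1.4,-1.8,0],[0,0,0],[0,0,0],[0,0,0]], slide=[[13,-10,-9],[-10,0,-14],[-10,0,-14],[0,0,0]], gripper=[45,45,45,45])

```text
clock: 16.4
eef_pos: [592.5, 317.1, 156.0]
tool_rot: [2.148, 0.015, 1.593]
force: [-0.6, 0.5, -4.2]
width: 57.4
```

```bash
python3 slot.py
python3 - <<'E'
from look import *
im,d,c=cloud('wrist');np.savez('h2.npz',im=im,d=d,W=world(c,d));cv2.imwrite('pics/h2.png',im[:,:,::-1])
E
python3 rel.py h2.npz; python3 edge.py h2.npz
```

```text
clock 16.4 q [-1.36  0.98  0.78  2.27  2.78  0.58 -2.24] eef [592.5 317.1 156. ] F [-0.6  0.5 -4.2] w 57.4
toolz [ 0.838  0.011 -0.546] toolx [-0.022  1.    -0.015] rot to go [ 0.8  1.9 -1.3]
TCP in slot frame [  4.1   7.1 118.8]
n 26022 plate back x med -5.6
plane dx/dy,dx/dz [-0.015 -0.02  -3.217]
yz rect [  7.7 121.2] [59.1 91.8] 2.0 y [-21.4  34.9] z [ 76.3 165.3]
  92                                                   
  88                                                   
  84                                                   
  80                                                   
  76                                                   
  72                                                   
  68                                                   
  64                                                   
  60                                                   
  56                                       .@@.        
  52                                       .@@.        
  48                                        @@.        
  44      @@.                               @@         
  40     .@@.                               @@         
  36     .@@.                               @@.        
  32     .@@.                               @@         
  28     :@@                                @@.        
  24     .@@:                              .@@         
  20     .@@:                              .@@         
  16     .@@.                               @@.        
  12     .@@+                               @@.        
   8     .@@+                               @@.        
   4     :@@.                              .@@         
fin1 y [-17.6  17.4] x med -18.0 zmax 44.1
slope deg 0.54 mid 76.3
slope deg 0.37 mid 165.2
```

View pics/h2.png

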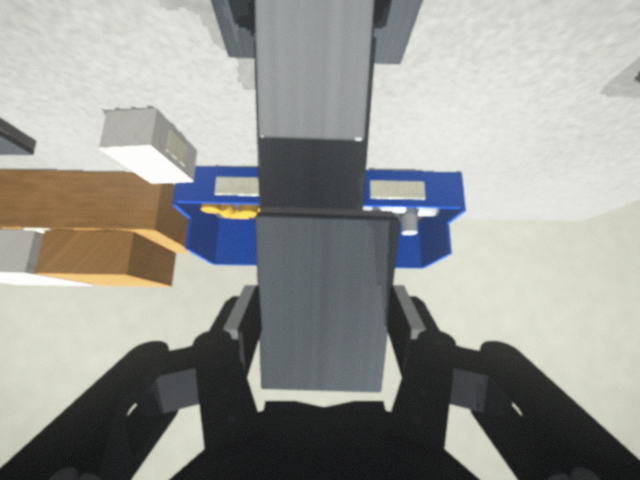

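>>> arm_command(rot=[[-0.8,1.3,-0.5],[0,0,0],[0,0,0]], slide=[[-3,-7,2],[0,0,0],[0,0,0]], gripper=[45,45,45])

```text
clock: 16.7
eef_pos: [594.3, 313.0, 163.4]
tool_rot: [2.16, 0.023, 1.587]
force: [-0.9, 0.0, -2.7]
width: 57.3
```

```bash
python3 slot.py
python3 - <<'E'
from look import *
im,d,c=cloud('wrist');np.savez('h3.npz',im=im,d=d,W=world(c,d))
E
python3 rel.py h3.npz|grep -v '@'; python3 edge.py h3.npz
```

```text
clock 16.7 q [-1.36  0.96  0.79  2.27  2.79  0.54 -2.22] eef [594.3 313.  163.4] F [-0.9  0.  -2.7] w 57.3
toolz [ 0.831  0.    -0.556] toolx [-0.016  1.    -0.023] rot to go [ 1.3  1.2 -0.9]
TCP in slot frame [  1.3   3.  125.9]
n 26021 plate back x med -8.4
plane dx/dy,dx/dz [-4.00e-03 -9.00e-03 -7.38e+00]
yz rect [  3.7 128.9] [59.3 92. ] 1.6 y [-25.4  31. ] z [ 83.5 172.6]
  92                                                   
  88                                                   
  84                                                   
  80                                                   
  76                                                   
  72                                                   
  68                                                   
  64                                                   
  60                                                   
fin1 y [-17.7  17.4] x med -18.0 zmax 44.1
slope deg 0.4 mid 83.5
slope deg 0.33 mid 172.5
```

>>> arm_command(rot=[[0,0.5,0],[0,0,0],[0,0,0],[0,0,0]], slide=[[-7,-4,-8],[-6,0,-8],[-6,0,-8],[0,0,0]], gripper=[45,45,45,45])

```text
clock: 17.08
eef_pos: [574.9, 309.7, 139.2]
tool_rot: [2.166, 0.018, 1.587]
force: [-0.3, -0.4, -3.8]
width: 57.5
```

```bash
python3 slot.py
python3 - <<'E'
from look import *
im,d,c=cloud('wrist');np.savez('h4.npz',im=im,d=d,W=world(c,d))
E
python3 rel.py h4.npz|grep -v '@'; python3 edge.py h4.npz
```

```text
clock 17.0833 q [-1.37  1.    0.75  2.31  2.77  0.61 -2.26] eef [574.9 309.7 139.2] F [-0.3 -0.4 -3.8] w 57.5
toolz [ 0.828  0.003 -0.561] toolx [-0.016  1.    -0.018] rot to go [ 1.   0.9 -0.9]
TCP in slot frame [-0.7 -0.3 95. ]
n 18763 plate back x med -10.5
plane dx/dy,dx/dz [-8.0000e-03 -0.0000e+00 -1.0519e+01]
yz rect [-1.000e-01  1.066e+02] [58.9 75. ] 2.1 y [-29.   27.6] z [ 70.3 141.9]
  92                                                   
  88                                                   
  84                                                   
  80                                                   
  76                                                   
  72                                                   
  68                                                   
  64                                                   
  60                                                   
fin1 y [-29.  27.] x med -17.5 zmax 59.5
slope deg -0.04 mid 60.4
slope deg 0.32 mid 141.8
```

>>> arm_command(rot=[[0,0,0],[0,0,0],[0,0,0],[0,0,0]], slide=[[-5,0,-8],[-5,0,-7],[-5,0,-7],[0,0,0]], gripper=[45,45,45,45])

```text
clock: 17.47
eef_pos: [559.3, 310.5, 115.6]
tool_rot: [2.164, 0.018, 1.588]
force: [-0.1, 0.5, -4.1]
width: 57.4
```

```bash
python3 slot.py
```

```text
clock 17.4667 q [-1.38  1.05  0.72  2.33  2.74  0.66 -2.3 ] eef [559.3 310.5 115.6] F [-0.1  0.5 -4.1] w 57.4
toolz [ 0.829  0.004 -0.559] toolx [-0.017  1.    -0.018] rot to go [ 1.  1. -1.]
TCP in slot frame [ 0.1  0.5 66.7]
```

>>> arm_command(rot=[[0,0,0],[0,0,0],[0,0,0]], slide=[[-5,0,-7],[-5,0,-6],[0,0,0]], gripper=[45,45,45])

```text
clock: 17.72
eef_pos: [548.3, 311.0, 100.8]
tool_rot: [2.164, 0.018, 1.589]
force: [0.2, -0.2, -3.8]
width: 57.7
```

```bash
python3 slot.py
```

```text
clock 17.7167 q [-1.39  1.09  0.7   2.35  2.72  0.69 -2.32] eef [548.3 311.  100.8] F [ 0.2 -0.2 -3.8] w 57.7
toolz [ 0.829  0.005 -0.559] toolx [-0.018  1.    -0.018] rot to go [ 1.   1.  -1.1]
TCP in slot frame [-0.5  1.  48.3]
```

>>> arm_command(rot=[[0,0,0],[0,0,0],[0,0,0]], slide=[[-2,0,-3],[-1,0,-2],[0,0,0]], gripper=[45,45,45])

```text
clock: 17.97
eef_pos: [545.4, 311.2, 95.8]
tool_rot: [2.162, 0.018, 1.59]
force: [1.0, -0.8, -2.4]
width: 57.2
```

```bash
python3 slot.py
```

```text
clock 17.9667 q [-1.39  1.1   0.69  2.35  2.71  0.7  -2.33] eef [545.4 311.2  95.8] F [ 1.  -0.8 -2.4] w 57.2
toolz [ 0.83   0.006 -0.557] toolx [-0.019  1.    -0.018] rot to go [ 1.   1.1 -1.1]
TCP in slot frame [ 0.   1.2 42.5]
```

>>> arm_command(rot=[[0,0,0],[0,0,0]], slide=[[-2,0,-3],[-1,0,-1]], gripper=[45,45])

```text
clock: 18.13
eef_pos: [545.5, 311.0, 95.6]
tool_rot: [2.152, 0.013, 1.587]
force: [0.8, 0.5, -1.4]
width: 57.2
```

```bash
python3 slot.py
```

```text
clock 18.1333 q [-1.4   1.11  0.69  2.35  2.7   0.72 -2.33] eef [545.5 311.   95.6] F [ 0.8  0.5 -1.4] w 57.2
toolz [ 0.836  0.006 -0.549] toolx [-0.016  1.    -0.013] rot to go [ 0.7  1.7 -0.9]
TCP in slot frame [ 0.2  1.  42.4]
```

Seated: it stopped where expected, 42 mm up from the plate's bottom edge. Releasing.

>>> arm_command(rot=[[0,0,0],[0,0,0],[0,0,0],[0,0,0]], slide=[[0,0,0],[0,0,0],[0,0,0],[0,0,0]], gripper=[66,78,78,78])

```text
clock: 18.47
eef_pos: [546.1, 311.4, 96.7]
tool_rot: [2.15, 0.012, 1.587]
force: [-0.5, 0.3, 0.1]
width: 78.2
```

```bash
python3 - <<'E'
from look import *
im,d,c=cloud('wrist');np.savez('h5.npz',im=im,d=d,W=world(c,d));cv2.imwrite('pics/h5.png',im[:,:,::-1])
E
python3 slot.py
```

```text
clock 18.5167 q [-1.4   1.11  0.69  2.35  2.7   0.72 -2.33] eef [546.1 311.4  96.7] F [ 0.1  0.4 -0.5] w 77.9
toolz [ 0.837  0.007 -0.548] toolx [-0.016  1.    -0.012] rot to go [ 0.7  1.8 -0.9]
TCP in slot frame [ 0.1  1.4 43.6]
```

View pics/h5.png

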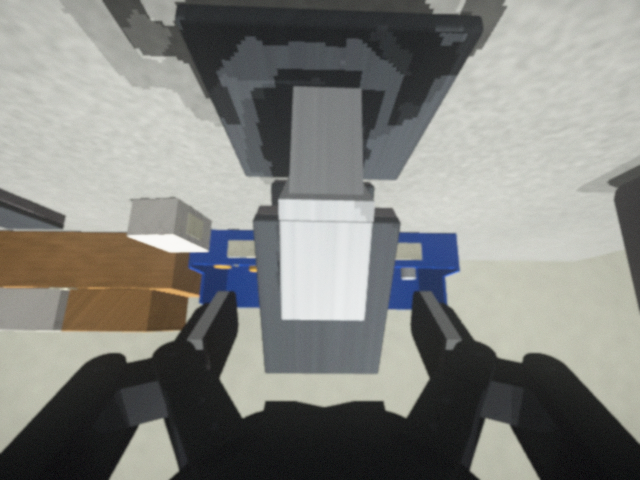

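Wrist view: the plate stands in the front slot behind the lit fin (325,260), its bottom edge near row 212 and overhanging both sides evenly. Retracting straight back, then planning the way to the next plate.

>>> arm_command(rot=[[0,0,0],[0,0,0],[0,0,0],[0,0,0],[0,0,0]], slide=[[-15,0,10],[-25,0,17],[-25,0,20],[-20,-5,25],[-10,-5,25]], gripper=[78,78,78,78,78])

```text
clock: 18.93
eef_pos: [465.4, 313.8, 175.7]
tool_rot: [2.149, 0.02, 1.586]
force: [1.1, 0.1, -0.7]
width: 77.8
```

```bash
cat > ikdown.py <<'E'
from plan import *
from h import telemetry
q0=telemetry.read_state()['qpos'];print(q0.round(2),telemetry.read_state()['eef_pos'].round(0))
def down(yaw):
    x=np.array([np.cos(np.radians(yaw)),np.sin(np.radians(yaw)),0]);z=np.array([0,0,-1.]);return np.stack([x,np.cross(z,x),z],1)
for name,p,y in [('B',[445,125],106.6),('Bf',[445,125],-73.4),('A',[684,7],91.3),('Af',[684,7],-88.7),('bay',[548,-325],96.8),('bayf',[548,-325],-83.2),('bay0',[548,-325],6.8),('bay180',[548,-325],-173.2)]:
    for z in [5]:
        S=ik(np.r_[p,z],down(y),50,m=.08)
        S=sorted(S,key=lambda q:np.linalg.norm(q-q0))
        print(name,z,len(S),[s.round(2).tolist() for s in S[:1]],'maxj5',max([s[4] for s in S]+[-9]),'near0',[s.round(2).tolist() for s in sorted(S,key=lambda q:abs(q[2])+abs(q[4]))[:1]])
E
python3 ikdown.py; python3 slot.py
```

```text
[-1.5   0.83  0.55  2.47  2.31  0.7  -1.93] [465. 314. 176.]
B 5 30 [[0.05, 0.85, -0.57, 2.18, 1.16, 0.46, 0.39]] maxj5 1.3912527605760143 near0 [[-0.09, 0.81, -0.35, 2.18, 0.96, 0.31, 0.58]]
Bf 5 24 [[-0.09, 0.81, -0.35, 2.18, 0.96, 0.31, -2.56]] maxj5 1.2760268761843132 near0 [[-0.09, 0.81, -0.35, 2.18, 0.96, 0.31, -2.56]]
A 5 32 [[0.4, 1.12, -0.9, 1.55, 1.01, 0.99, 0.78]] maxj5 1.2197052407609885 near0 [[-0.06, 0.95, 0.01, 1.56, -0.01, 0.64, 1.55]]
Af 5 25 [[0.19, 0.99, -0.45, 1.55, 0.57, 0.73, -2.06]] maxj5 1.2195035127111127 near0 [[-0.04, 0.95, -0.01, 1.56, 0.02, 0.64, -1.61]]
bay 5 31 [[0.97, 1.08, -0.88, 1.69, 1.03, 0.91, 1.34]] maxj5 1.2439765171558996 near0 [[0.48, 0.9, 0.03, 1.7, -0.04, 0.54, 2.21]]
bayf 5 27 [[0.78, 0.95, -0.49, 1.7, 0.67, 0.67, -1.53]] maxj5 1.2244589851013243 near0 [[0.47, 0.9, 0.04, 1.7, -0.06, 0.54, -0.91]]
bay0 5 33 [[0.92, 1.03, -0.76, 1.69, 0.94, 0.83, -0.17]] maxj5 1.243997858937195 near0 [[0.48, 0.9, 0.02, 1.7, -0.03, 0.54, 0.63]]
bay180 5 37 [[0.64, 0.91, -0.26, 1.7, 0.38, 0.58, -2.86]] maxj5 1.2464934051873684 near0 [[0.5, 0.9, -0.01, 1.7, 0.02, 0.54, -2.55]]
clock 18.9333 q [-1.5   0.83  0.55  2.47  2.31  0.7  -1.93] eef [465.4 313.8 175.7] F [ 1.1  0.1 -0.7] w 77.8
toolz [ 0.837  0.002 -0.547] toolx [-0.015  1.    -0.02 ] rot to go [ 1.1  1.9 -0.9]
TCP in slot frame [-111.4    3.8   62. ]
```

```bash
cat > opt2.py <<'E'
from plan import *
from h import telemetry
import sys
q0=telemetry.read_state()['qpos']
def down(yaw):
    x=np.array([np.cos(np.radians(yaw)),np.sin(np.radians(yaw)),0]);z=np.array([0,0,-1.]);return np.stack([x,np.cross(z,x),z],1)
def best(p,yaw,j3s,bumps,save=None):
    S=ik(np.array(p,float),down(yaw),60,m=.08,q0=q0)
    res=[]
    for j3 in j3s:
        if not S: continue
        g=min(S,key=lambda q:abs(q[2]-j3))
        for bump in bumps:
            n=16
            while True:
                rows,X=path_rows(q0,g,n,bump)
                if max(np.linalg.norm(r[1]) for r in rows)<37 and max(np.linalg.norm(r[0]) for r in rows)<6.8: break
                n+=2
            q=q0.copy();err=[];dq=[];Q=[]
            for P2,M2 in X[1:]:
                P,Mc=fk(q,P_);qn=sim(q,[(R.from_matrix(M2@Mc.T).as_rotvec(degrees=True),P2-P)])[-1]
                dq.append(np.abs(qn-q).max());q=qn;P,Mc=fk(q,P_);err.append(np.linalg.norm(P-P2));Q.append(q)
            Q=np.array(Q);mg=np.minimum(Q-lo,hi-Q).min(0)
            print('g',g.round(2),bump,'n',n,'zmin',min(x[0][2] for x in X).round(),'maxerr',max(err).round(1),'endq',q.round(2),'maxdq',max(dq).round(2),'margin',mg.round(2))
            res.append((g,bump,n,X))
    return res
E
python3 - <<'E'
from opt2 import *
for y in (-88.7,91.3):
    best([684,7,110],y,[-.8,-.4,0],[0,.3,.6])
E
```

```text
g [ 0.34  0.92 -0.75  1.51  0.7   1.   -2.15] 0 n 30 zmin 58.0 maxerr 0.0 endq [-0.01  0.81 -0.08  1.52  0.08  0.82 -1.66] maxdq 0.17 margin [1.6  1.12 0.67 0.03 1.18 0.06 0.74]
g [ 0.34  0.92 -0.75  1.51  0.7   1.   -2.15] 0.3 n 34 zmin 79.0 maxerr 0.0 endq [-0.05  0.81 -0.01  1.52  0.01  0.81 -1.6 ] maxdq 0.11 margin [1.59 1.11 0.63 0.03 1.11 0.33 0.76]
g [ 0.34  0.92 -0.75  1.51  0.7   1.   -2.15] 0.6 n 38 zmin 91.0 maxerr 0.0 endq [-0.08  0.81  0.05  1.52 -0.05  0.81 -1.56] maxdq 0.08 margin [1.58 1.08 0.57 0.03 1.05 0.51 0.77]
g [ 0.17  0.84 -0.41  1.51  0.4   0.87 -1.92] 0 n 28 zmin 77.0 maxerr 0.0 endq [-0.06  0.81  0.01  1.52 -0.01  0.81 -1.59] maxdq 0.17 margin [1.59 1.14 0.58 0.04 1.09 0.08 0.85]
g [ 0.17  0.84 -0.41  1.51  0.4   0.87 -1.92] 0.3 n 32 zmin 90.0 maxerr 0.0 endq [-0.1   0.81  0.09  1.52 -0.09  0.81 -1.52] maxdq 0.12 margin [1.59 1.12 0.55 0.03 1.01 0.34 0.85]
g [ 0.17  0.84 -0.41  1.51  0.4   0.87 -1.92] 0.6 n 38 zmin 97.0 maxerr 0.0 endq [-0.14  0.82  0.17  1.52 -0.17  0.82 -1.46] maxdq 0.09 margin [1.58 1.1  0.49 0.03 0.93 0.5  0.85]
g [-0.04  0.81 -0.01  1.
[... 1431 characters left out ...]
4  1.51  0.42  0.88  1.2 ] 0.6 n 32 zmin 97.0 maxerr 0.0 endq [-0.    0.81 -0.09  1.52  0.09  0.82  1.47] maxdq 0.28 margin [1.57 0.83 0.08 0.03 1.19 0.1  1.04]
g [-0.06  0.81  0.01  1.52 -0.01  0.81  1.55] 0 n 22 zmin 92.0 maxerr 13.0 endq [ 0.1   0.82 -0.27  1.52  0.26  0.84  1.33] maxdq 0.46 margin [1.57 1.04 0.31 0.05 1.36 0.01 1.09]
g [-0.06  0.81  0.01  1.52 -0.01  0.81  1.55] 0.3 n 26 zmin 98.0 maxerr 1.5 endq [ 0.02  0.81 -0.12  1.52  0.12  0.82  1.44] maxdq 0.44 margin [1.56 0.91 0.14 0.04 1.22 0.01 1.07]
g [-0.06  0.81  0.01  1.52 -0.01  0.81  1.55] 0.6 n 34 zmin 102.0 maxerr 0.0 endq [-0.05  0.81  0.    1.52 -0.    0.81  1.54] maxdq 0.25 margin [1.56 0.86 0.07 0.03 1.1  0.17 1.05]
```

```bash
python3 - <<'E'
from opt2 import *
r=best([684,7,130],-88.7,[-.4],[.3])
g,b,n,X=r[0]
np.savez('path.npz',P=[x[0] for x in X],M=[x[1] for x in X])
for x in X[::4]: print(x[0].round(0),x[1][:,2].round(2))
E
python3 nxt.py 1
```

```text
g [ 0.16  0.81 -0.4   1.5   0.36  0.9  -1.9 ] 0.3 n 32 zmin 107.0 maxerr 0.0 endq [-0.12  0.79  0.13  1.51 -0.12  0.85 -1.5 ] maxdq 0.12 margin [1.59 1.13 0.54 0.03 0.98 0.35 0.86]
[466. 317. 176.] [ 0.84  0.   -0.55]
[554. 275. 208.] [ 0.89 -0.15 -0.42]
[614. 196. 230.] [ 0.86 -0.38 -0.35]
[635. 102. 230.] [ 0.71 -0.61 -0.35]
[625.  21. 206.] [ 0.48 -0.76 -0.44]
[602. -26. 165.] [ 0.21 -0.76 -0.61]
[593. -31. 125.] [ 0.   -0.61 -0.79]
[618. -11. 107.] [-0.08 -0.32 -0.94]
[684.   7. 130.] [-0. -0. -1.]
nearest 0 q [-1.5   0.83  0.55  2.47  2.31  0.7  -1.93] p [465. 314. 176.] w 77.8 F [ 1.1  0.1 -0.7]
[[2.9, -2.2, -3.8], [2.8, -2.2, -3.9], [2.6, -2.2, -4.1], [2.5, -2.2, -4.2], [2.4, -2.1, -4.4]]
[[24.0, -3.0, 8.0], [23.0, -9.0, 8.0], [22.0, -12.0, 8.0], [20.0, -15.0, 8.0], [18.0, -17.0, 7.0]]
```

>>> arm_command(rot=[[0,0,0],[2.9,-2.2,-3.8],[2.8,-2.2,-3.9],[2.6,-2.2,-4.1],[2.5,-2.2,-4.2]], slide=[[5,-5,30],[24,-3,10],[23,-9,8],[22,-12,8],[20,-15,8]], gripper=[78,78,78,78,78])

```text
clock: 19.35
eef_pos: [553.0, 275.6, 241.9]
tool_rot: [2.029, -0.204, 1.325]
force: [-0.3, 0.4, 0.2]
width: 78.1
```

```bash
python3 nxt.py 5
```

```text
nearest 4 q [-1.43  0.8   0.67  2.34  2.15  0.67 -1.97] p [553. 276. 242.] w 78.1 F [-0.3  0.4  0.2]
[[1.2, -2.4, -5.0], [2.3, -2.0, -4.6], [2.2, -1.8, -4.7], [2.1, -1.7, -4.8], [2.0, -1.5, -4.9]]
[[19.0, -17.0, -27.0], [16.0, -19.0, 6.0], [14.0, -21.0, 5.0], [11.0, -22.0, 4.0], [9.0, -23.0, 2.0]]
```

>>> arm_command(rot=[[1.2,-2.4,-5.0],[2.3,-2.0,-4.6],[2.2,-1.8,-4.7],[2.1,-1.7,-4.8],[2.0,-1.5,-4.9]], slide=[[19,-17,0],[16,-19,0],[14,-21,0],[11,-22,0],[9,-23,0]], gripper=[78,78,78,78,78])

```text
clock: 19.77
eef_pos: [625.2, 170.5, 243.2]
tool_rot: [1.952, -0.442, 0.908]
force: [-0.6, 0.1, -0.3]
width: 77.9
```

```bash
python3 nxt.py 10
```

```text
nearest 9 q [-1.32  0.95  0.77  2.18  1.78  0.6  -2.02] p [625. 170. 243.] w 77.9 F [-0.6  0.1 -0.3]
[[1.2, -0.6, -4.0], [2.0, -1.1, -5.1], [2.1, -0.9, -5.1], [2.2, -0.7, -5.2], [2.3, -0.6, -5.2]]
[[4.0, -22.0, -10.0], [4.0, -24.0, -1.0], [2.0, -23.0, -2.0], [-0.0, -23.0, -4.0], [-2.0, -21.0, -5.0]]
```

>>> arm_command(rot=[[1.2,-0.6,-4.0],[2.0,-1.1,-5.1],[2.1,-0.9,-5.1],[2.2,-0.7,-5.2],[2.3,-0.6,-5.2]], slide=[[4,-22,-10],[4,-24,-1],[2,-23,-2],[0,-23,-4],[-2,-21,-5]], gripper=[78,78,78,78,78])

```text
clock: 20.18
eef_pos: [633.0, 53.9, 218.0]
tool_rot: [2.064, -0.602, 0.402]
force: [-0.1, -1.3, 0.7]
width: 78.0
```

```bash
python3 nxt.py 15
```

```text
nearest 14 q [-1.14  0.99  0.77  2.04  1.23  0.59 -1.78] p [633.  54. 218.] w 78.0 F [-0.1 -1.3  0.7]
[[2.0, -0.4, -4.0], [2.6, -0.3, -5.1], [2.8, -0.2, -5.1], [3.0, -0.1, -5.0], [3.2, -0.1, -5.0]]
[[-3.0, -16.0, -4.0], [-5.0, -18.0, -8.0], [-5.0, -15.0, -9.0], [-6.0, -13.0, -10.0], [-6.0, -10.0, -11.0]]
```

>>> arm_command(rot=[[2.0,-0.4,-4.0],[2.6,-0.3,-5.1],[2.8,-0.2,-5.1],[3.0,-0.1,-5.0],[3.2,-0.1,-5.0]], slide=[[-3,-16,-4],[-5,-18,-4],[-5,-15,-5],[-6,-13,-6],[-6,-10,-7]], gripper=[78,78,78,78,78])

```text
clock: 20.6
eef_pos: [604.6, -21.2, 188.2]
tool_rot: [2.361, -0.637, -0.219]
force: [0.6, -0.0, 0.1]
width: 77.9
```

```bash
python3 nxt.py 20
```

```text
nearest 19 q [-0.87  0.89  0.6   1.89  0.78  0.75 -1.58] p [605. -21. 188.] w 77.9 F [ 0.6 -0.   0.1]
[[2.8, -0.4, -3.6], [3.6, -0.2, -4.8], [3.8, -0.3, -4.7], [4.0, -0.4, -4.7], [4.1, -0.6, -4.6]]
[[-2.0, -5.0, -23.0], [-5.0, -5.0, -11.0], [-3.0, -3.0, -11.0], [-2.0, -0.0, -10.0], [0.0, 2.0, -9.0]]
```

>>> arm_command(rot=[[2.8,-0.4,-3.6],[3.6,-0.2,-4.8],[3.8,-0.3,-4.7],[4.0,-0.4,-4.7],[4.1,-0.6,-4.6]], slide=[[-2,-5,-13],[-5,-5,-11],[-3,-3,-11],[-2,0,-10],[0,2,-5]], gripper=[78,78,78,78,78])

```text
clock: 21.02
eef_pos: [589.3, -32.9, 135.3]
tool_rot: [2.72, -0.492, -0.832]
force: [1.1, -0.2, -0.9]
width: 78.0
```

```bash
python3 nxt.py 25
```

```text
nearest 24 q [-0.58  0.84  0.42  1.74  0.4   0.84 -1.51] p [589. -33. 135.] w 78.0 F [ 1.1 -0.2 -0.9]
[[3.3, -0.9, -3.3], [4.4, -1.0, -4.5], [4.4, -1.2, -4.4], [4.5, -1.4, -4.4], [4.5, -1.6, -4.4]]
[[6.0, 5.0, -18.0], [5.0, 5.0, -6.0], [8.0, 6.0, -4.0], [10.0, 6.0, -1.0], [13.0, 6.0, 1.0]]
```

>>> arm_command(rot=[[3.3,-0.9,-3.3],[4.4,-1.0,-4.5],[4.4,-1.2,-4.4],[4.5,-1.4,-4.4],[4.5,-1.6,-4.4]], slide=[[6,5,-5],[5,5,-5],[8,6,-4],[10,6,0],[13,6,0]], gripper=[78,78,78,78,78])

```text
clock: 21.43
eef_pos: [629.9, -3.4, 120.0]
tool_rot: [3.011, -0.199, -1.323]
force: [0.3, -0.3, 0.1]
width: 78.0
```

```bash
python3 nxt.py 30
```

```text
nearest 29 q [-0.3   0.8   0.25  1.59  0.04  0.88 -1.48] p [630.  -3. 120.] w 78.0 F [ 0.3 -0.3  0.1]
[[3.4, -1.8, -3.3], [4.5, -2.0, -4.4], [4.4, -2.1, -4.4]]
[[16.0, 4.0, -7.0], [18.0, 4.0, 7.0], [20.0, 2.0, 10.0]]
```

>>> arm_command(rot=[[3.4,-1.8,-3.3],[4.5,-2.0,-4.4],[4.4,-2.1,-4.4],[0,0,0],[0,0,0]], slide=[[16,4,-5],[18,4,0],[20,2,0],[0,0,0],[0,0,0]], gripper=[78,78,78,78,78])

```text
clock: 21.85
eef_pos: [687.0, 0.0, 116.5]
tool_rot: [-3.134, 0.011, -1.572]
force: [-0.6, 1.1, 0.2]
width: 78.0
```

```bash
python3 look.py w20
python3 - <<'E'
from look import *
im,d,c=cloud('scene'); cv2.imwrite('pics/s20.png',im[:,:,::-1]); cv2.imwrite('pics/s20c.png',cv2.resize(im[250:370,400:520,::-1],None,fx=5,fy=5))
np.savez('s20.npz',im=im,d=d,W=world(c,d))
E
```

```text
{'clock': np.float64(21.85), 'qpos': array([-0.12,  0.81,  0.15,  1.51, -0.16,  0.83, -1.48]), 'eef_pos': array([6.8700e+02, 3.0000e-02, 1.1651e+02]), 'force': array([-0.61,  1.06,  0.19]), 'width': np.float64(78.02)}
tilt fix deg [-0.6  0.4  0. ] yaw -90.1
[594.  90.] n 3651 zmed 26.6 zmax 49.7 [ 786.2 -183.1] [58.4 27.6] 90.0 mean [ 787.  -171.3] [ 50.  66. 103.]
[53. 92.] n 4116 zmed 24.7 zmax 49.0 [786.3 188.2] [71.5 27.3] 90.0 mean [787.  176.3] [ 57.  70. 102.]
[327.  74.] n 5076 zmed 38.6 zmax 60.0 [ 7.951e+02 -4.000e-01] [259.4   0.7] 89.9 mean [795.1  -1.8] [73. 60. 45.]
[101. 208.] n 8241 zmed 34.9 zmax 37.2 [707.6 161.6] [70.2 47. ] 7.6 mean [710.1 156.5] [205. 205. 200.]
[553. 214.] n 5294 zmed 27.4 zmax 30.6 [ 701.5 -167.9] [74.4 35.1] 0.1 mean [ 704.4 -164.1] [189. 154.  71.]
[316. 232.] n 8759 zmed 16.2 zmax 19.2 [684.2   6.7] [90.5 60.2] 1.2 mean [687.4   6.7] [67. 70. 72.]
[330. 381.] n 2845 zmed 26.5 zmax 30.0 [554.2  -4. ] [41.1 65.8] 9.2 mean [556.4  -4.1] [111. 108.  94.]
```

View pics/s20c.png

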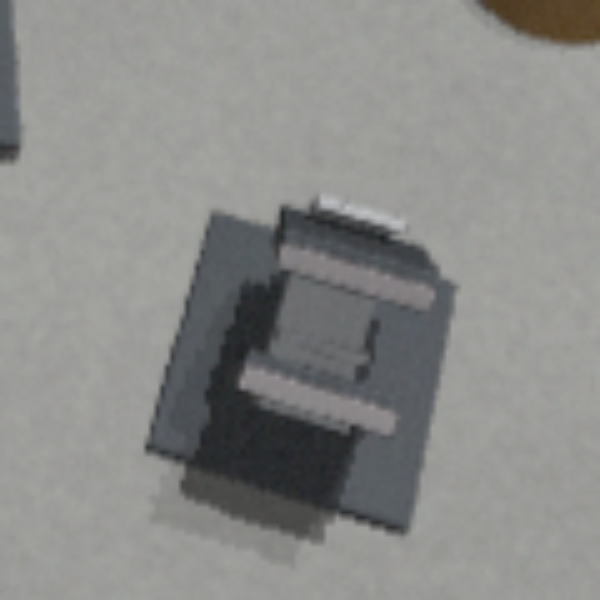

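View pics/w20.png

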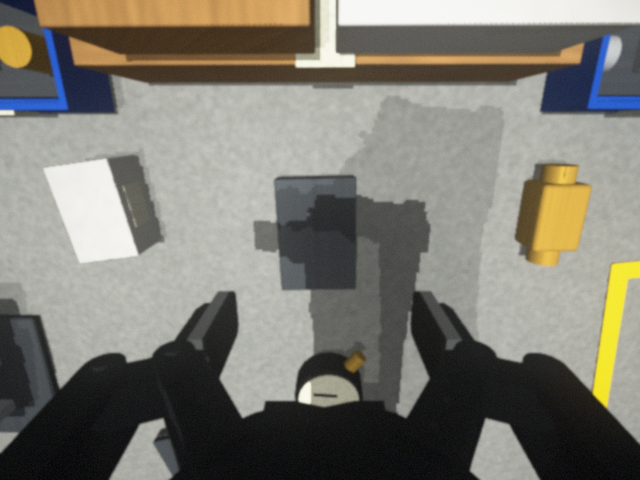

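Scene crop: the gritted plate stands in the front slot at crop (360,270), parallel to the fixed plate at (320,400). Wrist view: smooth plate A is at (316,232).

>>> arm_command(rot=[[-0.6,0.4,1.3],[0,0,0],[0,0,0],[0,0,0],[0,0,0]], slide=[[-1,7,-20],[0,0,-30],[0,0,-25],[0,0,-15],[0,0,0]], gripper=[78,78,78,78,78])

```text
clock: 22.37
eef_pos: [681.9, 17.1, 24.5]
tool_rot: [3.137, -0.004, -1.528]
force: [-0.4, 0.2, -0.3]
width: 78.0
```

>>> arm_command(rot=[[0,0,-1.2],[0,0,0],[0,0,0],[0,0,0]], slide=[[3,-10,0],[0,0,-10],[0,0,-8],[0,0,0]], gripper=[78,78,78,78])

```text
clock: 22.7
eef_pos: [684.6, 10.4, 6.7]
tool_rot: [3.136, -0.005, -1.544]
force: [-0.3, -0.2, -0.3]
width: 78.2
```

>>> arm_command(rot=[[0,0,0],[0,0,0],[0,0,0],[0,0,0]], slide=[[1,-4,-2],[0,0,0],[0,0,0],[0,0,0]], gripper=[78,50,50,50])

```text
clock: 23.03
eef_pos: [687.1, 5.8, 6.8]
tool_rot: [3.139, -0.004, -1.544]
force: [-0.5, 0.0, -3.2]
width: 57.8
```

>>> arm_command(rot=[[0,0,0],[0,0,0],[0,0,6.8],[0,0,6.8],[0,0,6.8]], slide=[[0,0,25],[0,0,35],[-5,-15,25],[-8,-28,5],[-8,-28,0]], gripper=[45,45,45,45,45])

```text
clock: 23.45
eef_pos: [663.7, -55.2, 96.7]
tool_rot: [3.134, -0.001, -1.167]
force: [-0.3, -0.9, -4.3]
width: 57.3
```

>>> arm_command(rot=[[0,0,6.8],[0,0,6.8],[0,0,6.8],[0,0,6.8],[0,0,6.8]], slide=[[-9,-30,0],[-9,-30,0],[-9,-30,0],[-9,-30,0],[-9,-30,0]], gripper=[45,45,45,45,45])

```text
clock: 23.87
eef_pos: [616.2, -208.3, 98.2]
tool_rot: [3.136, -0.001, -0.545]
force: [-0.2, -0.3, -4.0]
width: 57.4
```

```bash
python3 -c "
from look import *
import st; tilt(telemetry.read_state())"
```

```text
{'clock': np.float64(23.87), 'qpos': array([ 0.37,  0.79, -0.16,  1.62,  0.17,  0.75, -0.41]), 'eef_pos': array([ 616.23, -208.32,   98.18]), 'tool_rot': array([ 3.14, -0.  , -0.55]), 'force': array([-0.21, -0.27, -4.01]), 'torque': array([-0.01,  0.04,  0.05]), 'width': np.float64(57.41)}
tilt fix deg [ 0.3 -0.1  0. ] yaw -31.2
```

>>> arm_command(rot=[[0,0,6.8],[0,0,6.8],[0,0,6.8],[0,0,6.8],[0,0,6.8]], slide=[[-5,-25,0],[-5,-25,0],[-5,-25,0],[-4,-20,0],[0,-8,0]], gripper=[45,45,45,45,45])

```text
clock: 24.28
eef_pos: [587.4, -327.1, 96.4]
tool_rot: [3.129, 0.007, 0.067]
force: [0.0, -1.1, -3.7]
width: 57.9
```

>>> arm_command(rot=[[0,0,3],[0,0,0]], slide=[[0,0,0],[0,0,0]], gripper=[45,45])

```text
clock: 24.45
eef_pos: [583.7, -333.6, 95.1]
tool_rot: [3.127, 0.01, 0.118]
force: [-0.2, 0.3, -4.0]
width: 57.6
```

```bash
cat > bay.py <<'E'
from look import *
import sys
im,d,W=look(sys.argv[1],mn=2000,zhi=80)
i=im.astype(int); y=(i[...,0]>110)&(i[...,1]>95)&(i[...,2]<70)&(d>0)&(W[...,2]<8)
k,l,s,c=cv2.connectedComponentsWithStats(y.astype(np.uint8)); j=1+np.argmax(s[1:,4])
p=W[l==j]; print('bay rect',cv2.minAreaRect(p[:,:2].astype(np.float32)))
E
python3 bay.py b1
```

```text
{'clock': np.float64(24.45), 'qpos': array([ 0.66,  0.84, -0.34,  1.55,  0.37,  0.82,  0.28]), 'eef_pos': array([ 583.65, -333.58,   95.08]), 'force': array([-0.17,  0.35, -4.02]), 'width': np.float64(57.64)}
tilt fix deg [ 0.9 -0.5  0. ] yaw 6.8
[573.  12.] n 3060 zmed 26.0 zmax 30.6 [ 702.  -181.9] [74.8 12.1] 3.5 mean [ 702.1 -183.2] [152. 123.  54.]
[625. 202.] n 2560 zmed 20.5 zmax 43.4 [ 774.6 -272.2] [ 5.7 68.4] 2.5 mean [ 774.7 -282.1] [43. 53. 80.]
[587. 321.] n 6540 zmed 30.9 zmax 48.5 [ 776.9 -374.5] [103.9  25.7] 78.4 mean [ 775.2 -368.7] [ 58.  72. 103.]
bay rect ((470.35107421875, -334.74554443359375), (89.18241119384766, 150.19569396972656), 8.306150436401367)
```

View pics/b1.png

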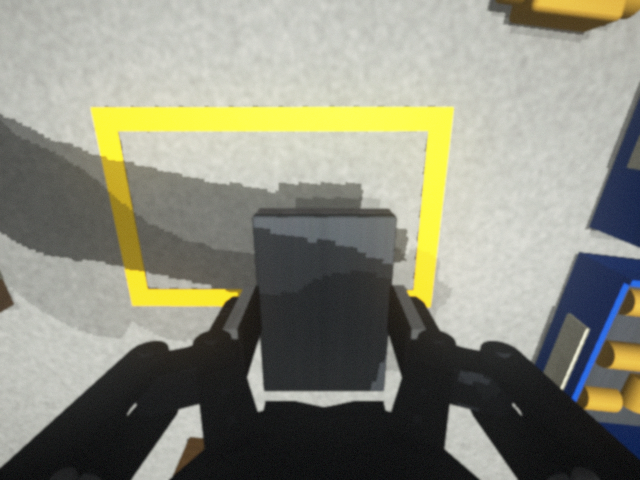

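Run:
```python
from h import *
z=np.load('b1.npz');im,d,W=z['im'].astype(int),z['d'],z['W']
y=(im[...,0]>90)&(im[...,1]>75)&(im[...,2]<60)&(im[...,0]-im[...,2]>70)&(d>0)&(W[...,2]<8)&(W[...,0]<720)&(abs(W[...,1]+325)<130)
y=cv2.morphologyEx(y.astype(np.uint8),cv2.MORPH_OPEN,np.ones((3,3)))
y[330:]=0
p=W[y>0];print(len(p),cv2.minAreaRect(p[:,:2].astype(np.float32)))
```

```text
4905 ((546.7974853515625, -334.91400146484375), (240.28076171875, 130.12762451171875), 6.303123950958252)
```

Wrist view: the bay's tape frame spans about (92–454, 108–306), and the held plate (325,300) overlaps its lower edge, so it needs +15 mm in y and +11 mm in x before lowering.

>>> arm_command(rot=[[0.9,-0.5,0],[0,0,0],[0,0,0],[0,0,0],[0,0,0]], slide=[[11,15,0],[0,0,-20],[0,0,-25],[0,0,-15],[0,0,0]], gripper=[45,45,45,45,45])

```text
clock: 24.92
eef_pos: [599.0, -311.9, 34.8]
tool_rot: [-3.139, -0.006, 0.111]
force: [0.1, 0.8, -3.8]
width: 57.6
```

>>> arm_command(rot=[[0,0,0],[0,0,0],[0,0,0],[0,0,0]], slide=[[-4,-6,-10],[0,0,-8],[0,0,-5],[0,0,0]], gripper=[45,45,45,45])

```text
clock: 25.25
eef_pos: [597.3, -314.4, 11.2]
tool_rot: [-3.137, -0.008, 0.113]
force: [-1.0, -0.2, -3.2]
width: 57.7
```

>>> arm_command(rot=[[0,0,0],[0,0,0],[0,0,0]], slide=[[-2,-4,0],[0,0,-3],[0,0,-1]], gripper=[45,45,45])

```text
clock: 25.5
eef_pos: [596.3, -319.1, 8.4]
tool_rot: [-3.138, -0.01, 0.112]
force: [-1.0, 1.6, -4.3]
width: 57.6
```

>>> arm_command(rot=[[0,0,0],[0,0,0]], slide=[[0,0,-2],[0,0,-1]], gripper=[45,45])

```text
clock: 25.67
eef_pos: [596.8, -320.0, 6.5]
tool_rot: [-3.14, -0.011, 0.111]
force: [-1.2, 1.8, 3.1]
width: 57.6
```

Run:
```python
from plan import *
from h import telemetry
q0=telemetry.read_state()['qpos'];P0,M0=fk(q0,P_)
print(q0.round(2))
for tot in (100.2,-79.8):
    n=15
    rows=[([0,0,0],np.array([0,0,30.]))]*3+[([0,0,tot/n],np.array([-152/n,445/n,0]))]*n+[([0,0,0],np.array([0,0,-15.]))]*6
    Q=sim(q0,rows)
    print(tot,'via',Q[10].round(2),'hover',Q[17].round(2),'end',Q[-1].round(2),fk(Q[-1],P_)[0].round(0),'min',(np.minimum(Q-lo,hi-Q)).min(0).round(2))
```

```text
[ 0.63  0.96 -0.31  1.57  0.41  0.67  0.23]
100.2 via [ 0.48  0.71 -0.56  1.98  0.61  0.62  0.56] hover [ 0.16  0.69 -0.72  2.13  0.81  0.61  0.72] end [ 0.01  0.83 -0.49  2.17  1.07  0.4   0.49] [447. 123.   7.] min [2.4  1.06 0.53 0.3  1.46 0.17 2.22]
-79.8 via [ 0.17  0.65 -0.1   2.    0.13  0.49 -0.65] hover [-0.43  0.6   0.14  2.15 -0.18  0.4  -1.44] end [-0.38  0.78  0.07  2.19 -0.22  0.24 -1.4 ] [426. 120.   8.] min [2.4  0.97 0.89 0.28 0.88 0.01 1.5 ]
```

>>> arm_command(rot=[[0,0,0],[0,0,0],[0,0,0],[0,0,0],[0,0,0]], slide=[[0,0,0],[0,0,0],[0,0,15],[0,0,35],[0,0,35]], gripper=[72,72,72,72,72])

```text
clock: 26.08
eef_pos: [593.5, -318.1, 89.8]
tool_rot: [-3.134, -0.003, 0.112]
force: [0.6, -0.3, 1.6]
width: 71.9
```

>>> arm_command(rot=[[0,0,6.7],[0,0,6.7],[0,0,6.7],[0,0,6.7],[0,0,6.7]], slide=[[-10,30,5],[-10,30,5],[-10,30,0],[-10,30,0],[-10,30,0]], gripper=[78,78,78,78,78])

```text
clock: 26.5
eef_pos: [552.2, -177.0, 118.5]
tool_rot: [3.119, -0.024, 0.707]
force: [0.3, -0.5, -0.3]
width: 78.3
```

>>> arm_command(rot=[[0,0,6.7],[0,0,6.7],[0,0,6.7],[0,0,6.7],[0,0,6.7]], slide=[[-10,30,0],[-10,30,0],[-10,30,0],[-10,30,0],[-10,30,0]], gripper=[78,78,78,78,78])

```text
clock: 26.92
eef_pos: [503.6, -21.7, 127.7]
tool_rot: [3.103, -0.025, 1.321]
force: [-0.4, 1.0, -0.4]
width: 78.0
```

>>> arm_command(rot=[[0,0,6.7],[0,0,6.7],[0,0,6.7],[0,0,6.7],[0,0,5]], slide=[[-10,30,0],[-10,30,0],[-10,30,0],[-8,20,0],[-5,8,0]], gripper=[78,78,78,78,78])

```text
clock: 27.33
eef_pos: [461.6, 106.8, 136.4]
tool_rot: [3.086, -0.022, 1.913]
force: [0.3, -0.2, 0.6]
width: 78.1
```

```bash
python3 look.py w30
```

```text
{'clock': np.float64(27.33), 'qpos': array([ 0.28,  0.63, -0.81,  2.12,  0.77,  0.63,  0.86]), 'eef_pos': array([461.59, 106.83, 136.36]), 'force': array([ 0.35, -0.2 ,  0.58]), 'width': np.float64(78.05)}
tilt fix deg [-2.3  2.6  0. ] yaw 109.6
[223.  45.] n 8862 zmed 16.3 zmax 19.0 [363.3   1. ] [60.4 72.5] 86.2 mean [368.2   3.2] [ 37.  75. 160.]
[350. 198.] n 8130 zmed 16.3 zmax 18.8 [442.7 123.7] [90.  60.1] 16.7 mean [439.8 122.5] [76. 80. 82.]
[165. 260.] n 4509 zmed 27.6 zmax 30.9 [545.3  -3.8] [59.1 71.2] 84.4 mean [535.7  -2.7] [186. 185. 171.]
[509. 341.] n 1007 zmed 32.0 zmax 59.9 [522.  320.4] [61.4 26.7] 61.5 mean [512.2 302.8] [73. 75. 75.]
[143. 468.] n 1394 zmed 21.9 zmax 39.1 [796.1  22. ] [ 5.6 62.6] 0.1 mean [795.8  17.9] [68. 50. 30.]
```

View pics/w30.png

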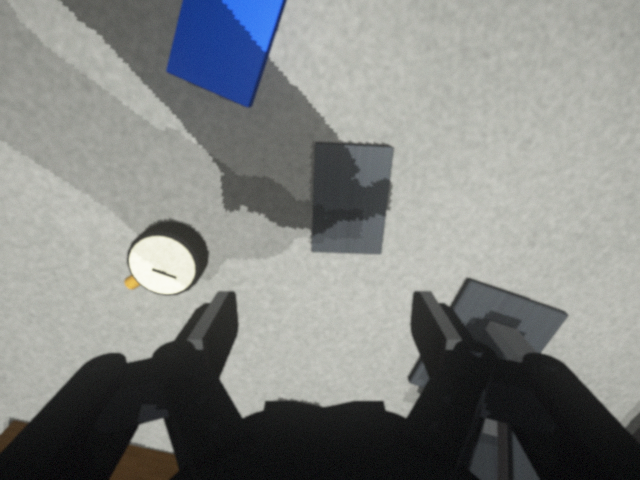

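Wrist view: plate B is at (350,198), blue look-alike (230,45) and gauge (165,258) clear.

>>> arm_command(rot=[[-2.3,2.6,-2.9],[0,0,0],[0,0,0],[0,0,0],[0,0,0]], slide=[[-17,17,0],[0,0,-25],[0,0,-30],[0,0,-30],[0,0,-10]], gripper=[78,78,78,78,78])

```text
clock: 27.8
eef_pos: [452.5, 124.7, 46.6]
tool_rot: [3.123, 0.008, 1.849]
force: [-0.6, -1.8, 0.2]
width: 77.9
```

```bash
python3 -c "
from look import *
import st; tilt(telemetry.read_state())"
```

```text
{'clock': np.float64(27.8), 'qpos': array([ 0.05,  0.76, -0.58,  2.16,  0.98,  0.48,  0.55]), 'eef_pos': array([452.5 , 124.71,  46.64]), 'tool_rot': array([3.12, 0.01, 1.85]), 'force': array([-0.55, -1.79,  0.21]), 'torque': array([ 0.  ,  0.03, -0.02]), 'width': np.float64(77.86)}
tilt fix deg [0.1 1.1 0. ] yaw 106.0
```

>>> arm_command(rot=[[0,1.1,0.7],[0,0,0],[0,0,0],[0,0,0]], slide=[[-7,0,-15],[0,0,-15],[0,0,-8],[0,0,0]], gripper=[78,78,78,78])

```text
clock: 28.13
eef_pos: [449.9, 121.5, 7.9]
tool_rot: [3.137, 0.009, 1.85]
force: [0.5, 0.7, 0.9]
width: 78.0
```

>>> arm_command(rot=[[0,0,0],[0,0,0],[0,0,0],[0,0,0],[0,0,0]], slide=[[-5,4,0],[0,0,0],[0,0,0],[0,0,0],[0,0,0]], gripper=[78,78,50,50,50])

```text
clock: 28.55
eef_pos: [448.1, 128.2, 13.0]
tool_rot: [3.127, 0.007, 1.846]
force: [-0.5, 1.6, -0.8]
width: 50.3
```

Width 50 means it was not gripped (same slip as before). Reopening and re-measuring.

>>> arm_command(rot=[[0,0,0],[0,0,0],[0,0,0]], slide=[[0,0,10],[0,0,5],[0,0,0]], gripper=[80,80,80])

```text
clock: 28.8
eef_pos: [449.2, 129.0, 30.7]
tool_rot: [3.123, 0.007, 1.847]
force: [0.2, -0.8, -0.5]
width: 79.9
```

Run:
```python
from look import *
im,d,W=look('w31',mn=80000,zhi=60)
m=(d>0)&(W[...,2]>11)&(W[...,2]<20)&(np.hypot(W[...,0]-445,W[...,1]-124)<75)
k,l,s,c=cv2.connectedComponentsWithStats(cv2.morphologyEx(m.astype(np.uint8),cv2.MORPH_OPEN,np.ones((5,5))))
j=1+np.argmax(s[1:,4]);p=W[l==j]; print(cv2.minAreaRect(p[:,:2].astype(np.float32)))
```

```text
{'clock': np.float64(28.8), 'qpos': array([ 0.01,  0.79, -0.53,  2.17,  1.03,  0.44,  0.49]), 'eef_pos': array([449.18, 129.01,  30.7 ]), 'force': array([ 0.24, -0.76, -0.5 ]), 'width': np.float64(79.89)}
tilt fix deg [0.1 1.1 0. ] yaw 105.8
((444.0281982421875, 120.80044555664062), (90.70075988769531, 60.2517204284668), 15.396147727966309)
```

View pics/w31.png

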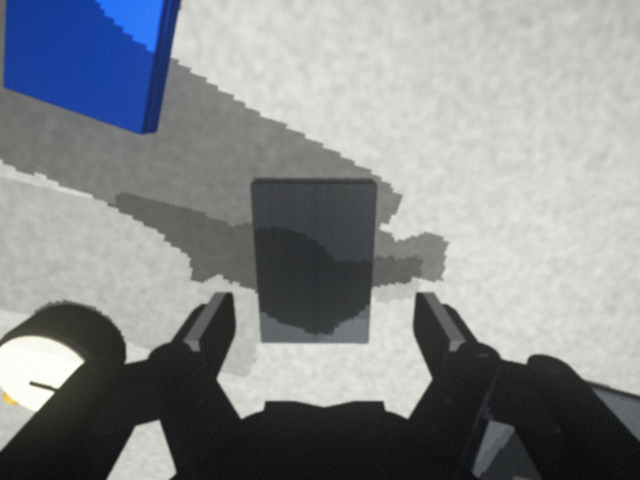

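>>> arm_command(rot=[[0,1.1,0],[0,0,0],[0,0,0]], slide=[[-5,-8,0],[0,0,-8],[0,0,0]], gripper=[80,80,80])

```text
clock: 29.1
eef_pos: [444.9, 120.2, 22.4]
tool_rot: [3.14, 0.002, 1.845]
force: [-1.5, -0.8, -0.4]
width: 79.9
```

>>> arm_command(rot=[[0,0,0],[0,0,0],[0,0,0]], slide=[[0,0,-9],[0,0,-8],[0,0,0]], gripper=[80,80,80])

```text
clock: 29.35
eef_pos: [445.2, 119.3, 4.7]
tool_rot: [3.141, 0.003, 1.844]
force: [0.1, -0.1, -0.3]
width: 80.3
```

>>> arm_command(rot=[[0,0,0],[0,0,0],[0,0,0],[0,0,0]], slide=[[0,1,0],[0,0,0],[0,0,0],[0,0,0]], gripper=[66,50,50,50])

```text
clock: 29.68
eef_pos: [445.1, 121.0, 5.6]
tool_rot: [3.141, 0.003, 1.844]
force: [-0.1, 0.5, -3.8]
width: 57.8
```

Gripped. A short drag of B for the record:

>>> arm_command(rot=[[0,0,0],[0,0,0],[0,0,0],[0,0,0]], slide=[[8,0,-1],[8,0,-1],[8,0,-1],[8,0,-1]], gripper=[50,50,50,50])

```text
clock: 30.02
eef_pos: [470.7, 121.9, 5.2]
tool_rot: [-3.136, 0.003, 1.849]
force: [-4.2, 0.3, 8.7]
width: 57.6
```

>>> arm_command(rot=[[0,0,0]], slide=[[8,0,-1]], gripper=[50])

```text
clock: 30.1
eef_pos: [477.7, 122.2, 5.2]
tool_rot: [-3.135, 0.003, 1.85]
force: [-4.6, -0.1, 9.8]
width: 57.8
```

B drags at about 0.35, similar to A and well below 0.6–0.7, so B is smooth. Carrying it to the bay.

>>> arm_command(rot=[[0,0,0],[0,0,0],[0,0,-6.6],[0,0,-6.6],[0,0,-6.6]], slide=[[0,0,25],[0,0,35],[3,-15,25],[2,-30,5],[2,-30,0]], gripper=[45,45,45,45,45])

```text
clock: 30.52
eef_pos: [484.1, 54.2, 99.0]
tool_rot: [-3.134, -0.01, 1.506]
force: [0.9, -1.0, -3.9]
width: 57.6
```

>>> arm_command(rot=[[0,0,-6.6],[0,0,-6.6],[0,0,-6.6],[0,0,-6.6],[0,0,-6.6]], slide=[[2,-32,0],[2,-32,0],[2,-32,0],[2,-32,0],[2,-32,0]], gripper=[45,45,45,45,45])

```text
clock: 30.93
eef_pos: [492.9, -111.8, 101.0]
tool_rot: [-3.135, -0.011, 0.904]
force: [0.3, 0.1, -4.1]
width: 57.6
```

>>> arm_command(rot=[[0,0,-6.6],[0,0,-6.6],[0,0,-6.6],[0,0,-6.6],[0,0,-6.6]], slide=[[2,-32,0],[2,-32,0],[2,-32,0],[2,-32,0],[2,-25,0]], gripper=[45,45,45,45,45])

```text
clock: 31.35
eef_pos: [498.3, -274.6, 100.4]
tool_rot: [-3.131, -0.008, 0.296]
force: [0.1, 0.2, -3.7]
width: 57.7
```

```bash
python3 -c "
from look import *
import st; tilt(telemetry.read_state())"
```

```text
{'clock': np.float64(31.35), 'qpos': array([ 0.72,  0.72, -0.41,  1.85,  0.42,  0.66,  0.36]), 'eef_pos': array([ 498.3 , -274.58,  100.35]), 'tool_rot': array([-3.13, -0.01,  0.3 ]), 'force': array([ 0.11,  0.23, -3.68]), 'torque': array([-0.05, -0.01,  0.01]), 'width': np.float64(57.72)}
tilt fix deg [-0.7  0.3  0. ] yaw 16.9
```

>>> arm_command(rot=[[-0.7,0.3,-5],[0,0,-4.5],[0,0,0],[0,0,0]], slide=[[2,-25,0],[1,-18,0],[0,-4,0],[0,0,0]], gripper=[45,45,45,45])

```text
clock: 31.68
eef_pos: [496.8, -332.0, 98.8]
tool_rot: [3.139, 0.005, 0.107]
force: [0.3, 0.7, -3.3]
width: 57.5
```

```bash
python3 bay.py b2
```

```text
{'clock': np.float64(31.68), 'qpos': array([ 0.76,  0.74, -0.35,  1.77,  0.38,  0.69,  0.3 ]), 'eef_pos': array([ 496.79, -332.02,   98.78]), 'force': array([ 0.29,  0.68, -3.28]), 'width': np.float64(57.51)}
tilt fix deg [ 0.2 -0.3  0. ] yaw 6.1
[42. 27.] n 4300 zmed 16.0 zmax 18.8 [ 313.8 -214.6] [38.1 42.5] 77.5 mean [ 316.3 -218.3] [ 44. 159.  65.]
[464. 236.] n 10425 zmed 16.4 zmax 18.6 [ 596.9 -323.2] [61.2 90.6] 6.2 mean [ 595.4 -320.1] [94. 96. 96.]
[ 54. 305.] n 9069 zmed 30.0 zmax 32.5 [ 295.9 -404.9] [81.3 61.1] 12.5 mean [ 306.7 -400.1] [159. 131.  94.]
bay rect ((606.283203125, -318.4620361328125), (120.22618865966797, 149.32998657226562), 7.263030052185059)
```

View pics/b2.png

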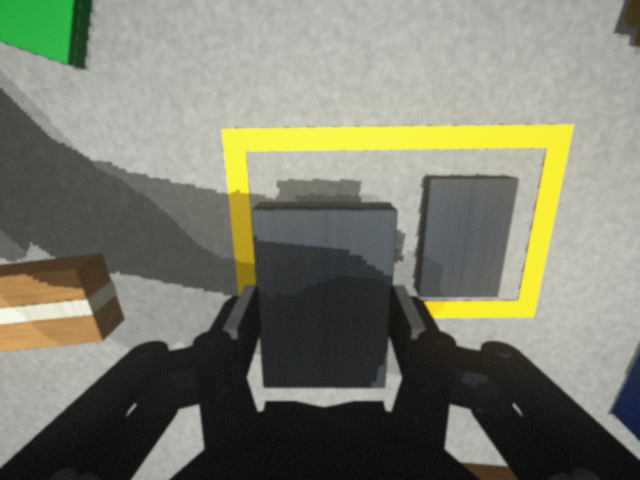

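Wrist view: plate A lies flat inside the tape at (467,238), and the held plate is at (325,295) over the left half. Lowering.

>>> arm_command(rot=[[0.2,-0.3,0.5],[0,0,0],[0,0,0],[0,0,0],[0,0,0]], slide=[[5,4,0],[0,0,-20],[0,0,-25],[0,0,-20],[0,0,0]], gripper=[45,45,45,45,45])

```text
clock: 32.15
eef_pos: [505.4, -316.8, 33.5]
tool_rot: [-3.134, -0.007, 0.134]
force: [-0.5, 1.4, -3.1]
width: 57.2
```

>>> arm_command(rot=[[0,0,-0.5],[0,0,0],[0,0,0],[0,0,0]], slide=[[-4,-13,-5],[0,0,-9],[0,0,-7],[0,0,0]], gripper=[45,45,45,45])

```text
clock: 32.48
eef_pos: [503.5, -326.8, 12.8]
tool_rot: [-3.132, -0.01, 0.132]
force: [0.8, -0.5, -2.5]
width: 57.6
```

>>> arm_command(rot=[[-0.6,0.4,-0.6],[0,0,0],[0,0,0],[0,0,0]], slide=[[-2,-4,-2],[0,0,-4],[0,0,-2],[0,0,0]], gripper=[45,45,45,45])

```text
clock: 32.82
eef_pos: [502.5, -331.8, 5.7]
tool_rot: [3.139, -0.003, 0.12]
force: [0.6, -0.3, -3.2]
width: 57.7
```

>>> arm_command(rot=[[0,0,0],[0,0,0]], slide=[[0,1,-2],[0,0,-1]], gripper=[45,45])

```text
clock: 32.98
eef_pos: [502.9, -332.1, 5.4]
tool_rot: [3.136, -0.003, 0.12]
force: [-1.1, 0.8, 0.9]
width: 57.7
```

On the bench. Releasing, rising and moving clear to check.

>>> arm_command(rot=[[0,0,0],[0,0,0],[0,0,0],[0,0,0],[0,0,0]], slide=[[0,0,0],[0,0,0],[0,0,10],[0,0,30],[0,0,38]], gripper=[70,70,70,70,70])

```text
clock: 33.4
eef_pos: [500.3, -329.6, 81.6]
tool_rot: [-3.141, 0.004, 0.121]
force: [0.4, -1.0, -0.1]
width: 70.1
```

>>> arm_command(rot=[[0,0,0],[0,0,0],[0,0,0],[0,0,0],[0,0,0]], slide=[[-15,-25,25],[-25,-30,10],[-30,-25,5],[-20,-20,0],[0,0,0]], gripper=[70,70,70,70,70])

```text
clock: 33.82
eef_pos: [416.2, -432.8, 137.7]
tool_rot: [3.128, -0.014, 0.131]
force: [0.3, -1.2, -0.8]
width: 69.9
```

>>> arm_command(rot=[[0,0,0],[0,0,0],[0,0,0]], slide=[[0,0,0],[0,0,0],[0,0,0]], gripper=[70,70,70])

```text
clock: 34.07
eef_pos: [415.7, -434.6, 140.2]
tool_rot: [3.125, -0.016, 0.127]
force: [0.0, 0.2, -0.1]
width: 70.2
```

Run:
```python
from look import *
import st
for n in ['scene','top']:
    im,d,W=look('f_'+n,n,mn=100,reg=None,zhi=200)
    i=im.astype(int); y=(i[...,0]>110)&(i[...,1]>95)&(i[...,2]<70)&(d>0)&(W[...,2]<8)&(W[...,0]<760)
    k,l,s,c=cv2.connectedComponentsWithStats(y.astype(np.uint8)); j=1+np.argmax(s[1:,4]); p=W[l==j]
    print('bay',cv2.minAreaRect(p[:,:2].astype(np.float32)))
im=np.load('f_scene.npz')['im']
cv2.imwrite('pics/f_c.png',np.hstack([cv2.resize(im[190:310,140:260,::-1],(390,390)),cv2.resize(im[255:375,400:520,::-1],(390,390))]))
```

```text
{'clock': np.float64(34.07), 'qpos': array([ 1.02,  0.69, -0.41,  1.76,  0.38,  0.75,  0.55]), 'eef_pos': array([ 415.68, -434.57,  140.23]), 'tool_rot': array([ 3.13, -0.02,  0.13]), 'force': array([ 0.  ,  0.18, -0.15]), 'torque': array([-0.02,  0.03,  0.02]), 'width': np.float64(70.16)}
{'clock': np.float64(34.07), 'qpos': array([ 1.02,  0.69, -0.41,  1.76,  0.38,  0.75,  0.55]), 'eef_pos': array([ 415.68, -434.57,  140.23]), 'force': array([ 0.  ,  0.18, -0.15]), 'width': np.float64(70.16)}
tilt fix deg [0.8 1.1 0. ] yaw 7.3
[182. 142.] n 149 zmed 172.3 zmax 198.0 [ 380.5 -436. ] [15.9 25.3] 38.7 mean [ 380.9 -436.8] [34. 34. 35.]
[169. 163.] n 113 zmed 172.9 zmax 199.8 [ 466.4 -421.9] [29.7 21.5] 30.1 mean [ 461.3 -423.2] [44. 45. 46.]
[220. 171.] n 599 zmed 28.5 zmax 34.1 [ 293.1 -404. ] [94.6 62.1] 12.1 mean [ 301.7 -401.1] [97. 80. 55.]
[289. 191.] n 536 zmed 14.9 zmax 19.7 [ 293.6 -196.7] [62.8 94.1] 76.2 mean [ 297.  -196.2] [ 16. 147.  60.]
[352. 225.] n 651 zmed 15.1 zmax 21.7 [355.4   2.4] [60.7 96.3] 87.2 mean [358.4   3. ] [ 36.  94. 182.]
[207. 232.] n 689 zmed 15.0 z
[... 2674 characters left out ...]
8 [544.9  -2.1] [64.5 57.9] 1.5 mean [542.9  -3.3] [151. 156. 143.]
[451. 240.] n 835 zmed 16.4 zmax 26.6 [ 506.3 -330.5] [60.3 91.3] 6.3 mean [ 505.8 -330.1] [59. 67. 73.]
[317. 296.] n 846 zmed 16.4 zmax 26.8 [357.1   2.8] [59.8 89.4] 86.5 mean [356.3   3.2] [ 42. 100. 213.]
[397. 323.] n 823 zmed 16.4 zmax 28.0 [ 294.6 -196.8] [61.1 89.4] 77.2 mean [ 295.4 -195.7] [ 41. 157.  72.]
[158. 320.] n 486 zmed 43.0 zmax 54.3 [285.5 387.7] [90.1 69. ] 89.4 mean [287.1 388.3] [95. 73. 43.]
[482. 326.] n 958 zmed 29.6 zmax 44.7 [ 291.4 -405. ] [94.5 62.8] 11.9 mean [ 293.9 -403.6] [67. 56. 38.]
bay ((550.1190185546875, -323.9160461425781), (241.7188720703125, 152.04933166503906), 6.763248443603516)
```

View pics/f_c.png

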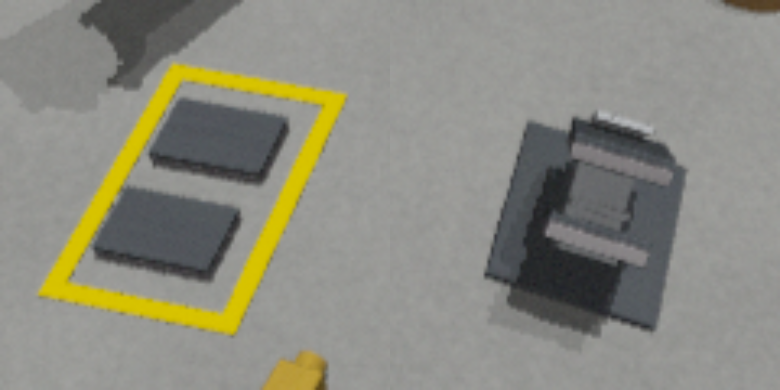

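View pics/f_scene.png

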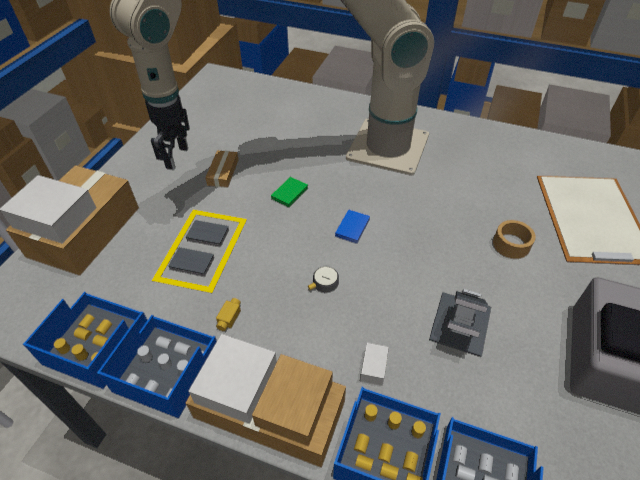

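Run:
```python
from h import *
O=np.array([521.,310.,61.]);Rs=R.from_euler('y',35,degrees=True).as_matrix()
for n in ['top','scene']:
    z=np.load(f'f_{n}.npz');S=(z['W']-O)@Rs;ok=z['d']>0
    for nm,a,b in [('placed',-14,14),('fixed',44,70)]:
        m=ok&(abs(S[...,1])<33)&(S[...,0]>a)&(S[...,0]<b)&(S[...,2]>52)&(S[...,2]<110)
        q=S[m]; t=q[q[:,2]>np.percentile(q[:,2],97)-12]
        print(n,nm,len(q),'z99',np.percentile(q[:,2],[95,99]).round(1),'x lo/hi',np.percentile(q[:,0],[5,95]).round(1),'y',np.percentile(q[:,1],[1,99]).round(1),'dx/dz',np.polyfit(q[:,2],q[:,0],1)[0].round(3))
        l=[np.percentile(q[abs(q[:,1]-y)<4][:,2],98).round(1) for y in (-22,0,22)];print('   top edge z at y -22,0,22',l)
```

```text
top placed 441 z99 [93.4 95.2] x lo/hi [-5.  10.9] y [-29.   30.8] dx/dz 0.195
   top edge z at y -22,0,22 [np.float64(93.8), np.float64(93.4), np.float64(94.0)]
top fixed 396 z99 [94.6 96. ] x lo/hi [48.2 64.8] y [-30.8  28.9] dx/dz 0.131
   top edge z at y -22,0,22 [np.float64(95.2), np.float64(94.7), np.float64(95.1)]
scene placed 272 z99 [91.9 93.2] x lo/hi [-2.4 13.2] y [-29.1  29.8] dx/dz 0.333
   top edge z at y -22,0,22 [np.float64(92.6), np.float64(93.2), np.float64(92.6)]
scene fixed 278 z99 [92.2 93.4] x lo/hi [51.7 66. ] y [-30.6  28.1] dx/dz 0.064
   top edge z at y -22,0,22 [np.float64(92.3), np.float64(93.2), np.float64(92.5)]
```

The placed plate's top edge matches the fixed plate's height and is level, so it is fully down. Everything is at rest and the robot touches nothing. Handing in.

```bash
python3 -c "
from cell import ctrl
print(ctrl.finish_job())"
```

```text
the job is handed in; nothing more can be done
None
```

I found the gritted plate, stood it in the rack's front slot and laid the two smooth ones flat in the taped bay. I handed the job in at about 34 s of the 72 s.

**Which plate is gritted:** The plate that started near (438, −109) dragged at about 0.58–0.71 of its load over several slides. Plate A dragged at 0.25–0.39 and plate B at about 0.35. Some readings for A and B are a little above the stated smooth limit of 0.3. This may be because low fingertips rubbed the bench, or from force noise; with the tool higher, A read 0.25–0.30. Both are still well below the gritted plate.

**Last checks** (top and scene cameras):
- **Rack:** the gritted plate's top edge is level and within about 1 mm of the fixed plate's height, so it is fully down.
- **Bay:** both smooth plates lie flat inside the tape. By estimate, each has about 10 mm or more to the inner edge.
- **Bystanders:** the gauge, cartons, fitting, tape roll and the blue and green plates are where they were, within measuring error.
- **Robot:** it is clear of everything and the gripper is empty.

**What went wrong on the way:**
- Two first grasps failed because a finger came down on top of the plate, nudging A by about 7 mm and B by about 4 mm. Each was regripped after another look.
- A joint limit stopped the first approach to the rack, so the arm went round by another path with the gritted plate held.

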